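# Set freshly lacquered brass lids on the drying stand and start it

### The arm

A 6-joint arm with a two-finger parallel gripper is mounted at the origin on the work surface. World frame = base frame: x ahead of the robot, y to its left, z up, the work surface at z = 0. Lengths are in mm, angles in rad, forces in N, time in s.
With the tool pointing down it reaches from about 350 to 975 mm from the base axis. Payload 4.9 kg.
Tool frame: the origin (TCP) lies midway between the tips of the shut fingers; the grasp point (between the pads) lies 19 mm behind it; z points along the fingers, y is the line along which they close (so a half turn about z gives the same grasp; the last joint's range is limited). The gripper opens to 85 mm and grips with 20 to 120 N. Pads are 22 mm wide; open, the fingers measure 114 mm over their backs; the gripper's body (76 mm by 85 mm) begins 54 mm behind the grasp point. The pads swing forward as they close: fully open they stand 13 mm farther back than shut.
Start: joints at [1.193, 0.053, 1.613, -0, 1.476, -0.119], TCP at [159.941, 604.169, 231.304] pointing down, gripper open.
Joint ranges: [-3.01, 3.01], [-1.01, 2.22], [0.06, 2.58], [-1.02, 4.17], [0.09, 2.62], [-3.14, 3.14]. Speed limits (rad/s): [2.57, 2.57, 3.14, 3.14, 3.14, 3.14].

### API

Orientations are given as a 3x3 rotation matrix whose columns are the frame's x, y, z axes.
In Python, from cell import status, camera, ticket, models gives the robot as it stands. The module is installed in compiled form; this text tells all that it offers.
- The arm moves only by the tool step_arm, never from a script. Its argument "commands" is a list of rows, each a list of 3 entries, a list of its own where there are three numbers: the shift along the tool's x, y, z in m, then the turn, a rotation vector about the tool's x, y, z in degrees, then the opening, from -1 (shut) to 1 (fully open). A call has 1 to 8 rows; each row is the pose to reach, as a shift and turn from the pose commanded when the call began, along the tool's axes at that moment; what a row does not reach only later rows make up. A row lasts 1/12 s, in which the tool goes at most 41.7 mm and 7.16 degrees, less where a joint would pass 70% of its speed; a pose out of reach is approached as far as the arm can. A call with a gripper value outside its range is refused whole. The fingers move at their own pace and stop on an object; "newtons" is the grip in N (left out, the last holds). Time passes only in rows, so rows that repeat a pose let the fingers close. It gives the time, the measured TCP pose, the force, the opening and the grip force at its end, in the units of the state.
- status.get_state(): the state, without advancing time (a new reading comes with each control period).
- camera(name): name is "scene" or "top" or "wrist"; returns a dict with "pixels" (400x640x3 uint8, red, green, blue), "intrinsics" (3x3 intrinsics, pixels), "xyz" and "attitude" of the camera in the world; the wrist camera has in their place "mount" (4x4, takes a point from camera to tool coordinates, whose origin is the TCP and whose axes are the flange's). Camera axes: x right, y up, looking along -z (the intrinsics and any distortion apply to the point x, -y, -z); pixel columns grow to the right and rows downward; lengths in mm; the calibration is good to about 2 mm. A picture is of the moment at which its call begins: read the wrist's pose just before it. There is no depth.
- ticket.finish_job(): hands the job in; it is judged then, once.
Trained networks look in the newest picture that a camera, given by its name, has taken for a name from the list of things; names that differ only in an ending like _2 or _b are one class to them, and where a whole thing is asked for, a point or a joint stands for the part that bears it (a point fixed in the world has none). Each returns a list of dicts, best first, with "confidence" (0 to 1); they miss things now and then, are a little off and sometimes report something else, mostly with a low value. They report only what shows in the picture. A call takes as long as a camera call. They do not tell look-alikes from the thing itself.
- models.masks_of(label, camera): "region" (400x640 bool, what is visible of it) and "bbox" ([centre column, centre row, width, height] in pixels, round what is visible of it).
The state is a dict: "clock": time; "joint_pos": joint angles; "dq": joint speeds; "tau": joint torques, N m; "eef_pos": TCP position; "tcp_rot": TCP orientation; "contact_force": force on the tool from outside, world axes, zero at the start; "ft_torque": the same for the moment, N m; "finger_gap": finger opening in mm; "grip_force": force on a finger pad.
Only numpy, scipy, OpenCV 4.12 (cv2) and the standard library are available. Lean on these libraries where they do the work, as an engineer would, in place of code of your own. Each camera call takes 0.05 s, during which the arm holds its last target. There are 200 camera calls.

### The job

Balance every brass lid level on a wooden dome of the grey drying stand, one lid to a dome, knob up, while the red lock-out plug is still in its socket. Only then pull the plug straight up out of its sprung socket and put it in the blue tray, and after that, with all the lids still balanced, press the green start button all the way down and let it go. Leave the other things on the bench where they are.

Things in the scene. Friction and masses are not known exactly. Their poses are not given: they have to be found in the camera images.
- lid0: Round brass lid: flat disc 84 mm in diameter, 7 mm thick, thin neck, black ball knob 26 mm in diameter, ball centre 26 mm above the underside, top at 39 mm. 0.17 kg, centre of mass about 5 mm up. Origin: centre of the underside; z up through the knob. Starts flat on the bench right of the stand. Three or four lids are present; an absent one gives None.
- lid1: Round brass lid: flat disc 84 mm in diameter, 7 mm thick, thin neck, black ball knob 26 mm in diameter, ball centre 26 mm above the underside, top at 39 mm. 0.17 kg, centre of mass about 5 mm up. Origin: centre of the underside; z up through the knob. Starts flat on the bench right of the stand. Three or four lids are present; an absent one gives None.
- lid2: Round brass lid: flat disc 84 mm in diameter, 7 mm thick, thin neck, black ball knob 26 mm in diameter, ball centre 26 mm above the underside, top at 39 mm. 0.17 kg, centre of mass about 5 mm up. Origin: centre of the underside; z up through the knob. Starts flat on the bench right of the stand. Three or four lids are present; an absent one gives None.
- lid3: Round brass lid: flat disc 84 mm in diameter, 7 mm thick, thin neck, black ball knob 26 mm in diameter, ball centre 26 mm above the underside, top at 39 mm. 0.17 kg, centre of mass about 5 mm up. Origin: centre of the underside; z up through the knob. Starts flat on the bench right of the stand. Three or four lids are present; an absent one gives None.
- stand: Fixed grey drying stand: slab 280 x 380 x 20 mm (its x and y axes), origin at the centre of its underside on the bench, z up. Its four dark wooden domes, the yellow plug socket and the start button stand on the slab, socket and button on the black strip along its -y edge. It is placed and turned differently each time.
- dome0 (a point): Top point of dome 0, 42 mm above the bench. The dome is a cap of a 50 mm radius ball, 22 mm high, about 82 mm in diameter at its foot. Domes stand 130 mm apart, in a square. A lid set down gently stays balanced, tilting about 0.02 rad for each mm that its centre is off the top.
- dome1 (a point): Top point of dome 1, 42 mm above the bench. The dome is a cap of a 50 mm radius ball, 22 mm high, about 82 mm in diameter at its foot. Domes stand 130 mm apart, in a square. A lid set down gently stays balanced, tilting about 0.02 rad for each mm that its centre is off the top.
- dome2 (a point): Top point of dome 2, 42 mm above the bench. The dome is a cap of a 50 mm radius ball, 22 mm high, about 82 mm in diameter at its foot. Domes stand 130 mm apart, in a square. A lid set down gently stays balanced, tilting about 0.02 rad for each mm that its centre is off the top.
- dome3 (a point): Top point of dome 3, 42 mm above the bench. The dome is a cap of a 50 mm radius ball, 22 mm high, about 82 mm in diameter at its foot. Domes stand 130 mm apart, in a square. A lid set down gently stays balanced, tilting about 0.02 rad for each mm that its centre is off the top.
- socket (a point): Centre of the mouth of the yellow plug socket on the stand (48 mm above the bench, 28 mm above the slab; cavity 31.5 x 17.5 mm along the stand's x and y). A sprung ball detent in its -y wall holds the plug: it takes roughly 6 to 12 N straight up over the first 20 mm to pull it out, then it is free.
- plug: Red lock-out plug, 80 mm high, 0.07 kg. Origin: centre of the underside of its white blade; z up. Blade 30 x 16 mm (x, y) from z = 0 to 30 mm, flange 46 x 32 mm from 30 to 40 mm, red grip block 34 mm (x) by 18 mm (y) from 40 to 80 mm. It starts in the socket with its axes along those of the stand, the blade 28 mm deep, its origin on the slab, 20 mm above the bench.
- plug_mid (a point): Middle of the plug, on its axis, 40 mm above its origin.
- tray: Fixed blue open tray, 120 x 100 mm (its x, y), 20 mm high, wall and floor 4 to 5 mm. Origin: centre of its underside on the bench.
- start (a joint): Travel of the green start button, 0 = up, 0.006 m = fully down; springs back. Fully down takes 5 N.
- start_top (a point): Centre of the top face of the green start button (32 mm diameter), 42 mm above the bench when up. It is pressed downwards.
- lacquer: Grey can with a pale label, 64 mm diameter, 110 mm high. Bystander. Origin: centre of the underside.
- pot: Small copper cup, 48 mm diameter, 55 mm high. Bystander. Origin: centre of the underside.
- hammer: Hammer, 240 mm long, lying. Bystander.
- mug: White mug, 76 mm diameter, 85 mm high. Bystander. Origin: centre of the underside.
- woodblock: Wooden block 120 x 50 x 40 mm. Bystander. Origin: centre of the underside.
- punch: Steel punch, 14 mm diameter, 130 mm long, lying. Bystander.
- jar: Amber jar, 72 mm diameter, 100 mm high. Bystander. Origin: centre of the underside.
There are look-alikes about, which are no part of the job. Leave any pink or white look-alike of the lid2 alone.

How it is judged (in metres and radians):
On the way, in this order (a step that is already met when the one before it is completed fails the run):
1. every lid present is balanced on a dome, let go, with the plug still in its socket ((distance between lid0 and dome0 below 0.015 m or distance between lid0 and dome1 below 0.015 m or distance between lid0 and dome2 below 0.015 m or distance between lid0 and dome3 below 0.015 m) and angle between each of lid0, lid1, lid2, lid3's own z axis and vertical below 0.17 rad and contact force between each of lid0, lid1, lid2, lid3 and the fingers below 0.05 N and linear speed of each of lid0, lid1, lid2, lid3 below 0.03 m/s and (distance between lid1 and dome0 below 0.015 m or distance between lid1 and dome1 below 0.015 m or distance between lid1 and dome2 below 0.015 m or distance between lid1 and dome3 below 0.015 m) and (distance between lid2 and dome0 below 0.015 m or distance between lid2 and dome1 below 0.015 m or distance between lid2 and dome2 below 0.015 m or distance between lid2 and dome3 below 0.015 m) and (distance between lid3 and dome0 below 0.015 m or distance between lid3 and dome1 below 0.015 m or distance between lid3 and dome2 below 0.015 m or distance between lid3 and dome3 below 0.015 m) and horizontal distance between plug_mid and socket below 0.012 m and z of plug_mid in the frame of socket below 0.022 m), for 0.5 s.
2. the plug has been pulled out and lies or stands in the tray, let go (x of plug_mid in the frame of tray between -0.055 and 0.055 m and y of plug_mid in the frame of tray between -0.045 and 0.045 m and height (world z) of plug_mid below 0.06 m and contact force between plug and the fingers below 0.05 N), for 0.2 s.
3. the start button is pressed down while the plug is in the tray and every lid is balanced (all of step 2 and value of joint start above 0.0045 m and (distance between lid0 and dome0 below 0.015 m or distance between lid0 and dome1 below 0.015 m or distance between lid0 and dome2 below 0.015 m or distance between lid0 and dome3 below 0.015 m) and angle between each of lid0, lid1, lid2, lid3's own z axis and vertical below 0.17 rad and contact force between each of lid0, lid1, lid2, lid3 and the fingers below 0.05 N and linear speed of each of lid0, lid1, lid2, lid3 below 0.03 m/s and (distance between lid1 and dome0 below 0.015 m or distance between lid1 and dome1 below 0.015 m or distance between lid1 and dome2 below 0.015 m or distance between lid1 and dome3 below 0.015 m) and (distance between lid2 and dome0 below 0.015 m or distance between lid2 and dome1 below 0.015 m or distance between lid2 and dome2 below 0.015 m or distance between lid2 and dome3 below 0.015 m) and (distance between lid3 and dome0 below 0.015 m or distance between lid3 and dome1 below 0.015 m or distance between lid3 and dome2 below 0.015 m or distance between lid3 and dome3 below 0.015 m)), for 0.05 s.
At the end, for the whole second after the job is handed in: Every lid present rests on a dome with the centre of its underside within 15 mm of the dome's top, tilted less than 0.17 rad (10 degrees), at rest and let go; the plug's middle is over the tray (within 55 x 45 mm of its centre) and lower than 60 mm, at rest; the start button is up again (all of step 2 and (distance between lid0 and dome0 below 0.015 m or distance between lid0 and dome1 below 0.015 m or distance between lid0 and dome2 below 0.015 m or distance between lid0 and dome3 below 0.015 m) and angle between each of lid0, lid1, lid2, lid3's own z axis and vertical below 0.17 rad and contact force between each of lid0, lid1, lid2, lid3 and the fingers below 0.05 N and linear speed of each of lid0, lid1, lid2, lid3, plug below 0.03 m/s and (distance between lid1 and dome0 below 0.015 m or distance between lid1 and dome1 below 0.015 m or distance between lid1 and dome2 below 0.015 m or distance between lid1 and dome3 below 0.015 m) and (distance between lid2 and dome0 below 0.015 m or distance between lid2 and dome1 below 0.015 m or distance between lid2 and dome2 below 0.015 m or distance between lid2 and dome3 below 0.015 m) and (distance between lid3 and dome0 below 0.015 m or distance between lid3 and dome1 below 0.015 m or distance between lid3 and dome2 below 0.015 m or distance between lid3 and dome3 below 0.015 m) and value of joint start below 0.002 m); the robot touches nothing.
It fails at once if the start button is pressed while the plug is in its socket (value of joint start above 0.0035 m and horizontal distance between plug_mid and socket below 0.012 m and z of plug_mid in the frame of socket below 0.022 m).
It fails at once if a bystander (can, copper cup, hammer, mug, wooden block, punch or jar) is knocked aside by more than 60 mm (distance of any of lacquer, pot, hammer, mug, woodblock, punch, jar from where it was at the start of the episode above 0.06 m).
Of lid0, lid1, lid2, lid3 only 3 to 4 are there at a start; the rules pass over those that are not, and their reading is None.
At some moment in a run one of lid0, lid1, lid2, lid3 may be knocked a few centimetres aside while the robot is not near it.
Once in a run the grip may slacken for a moment while it holds something.
It also fails if it takes over 210 s, if anything falls off the work surface, if the arm or the gripper's body presses on something with over 40 N, if the wrist force passes 120 N, or if a joint passes its speed limit or range.

## Working session

There is one attempt and no reset: what is moved stays moved. The work goes in short steps, Python scripts to look and compute and a tool call to move; the robot and the scene stay as the last step left them, time stands still between calls to the robot, and variables do not carry over. Pictures are saved under pics/ and viewed, at most 14 in all, crops included, and the job is handed in when it is done.

Besides the shell and the picture viewer there is one more tool, called after "Call:" as name([rows], argument=value, ...), one row to a line, values as JSON. step_arm: Moves the arm, as the interface text tells. Its arguments: {"type":"object","properties":{"commands":{"type":"array","items":{"type":"array"}},"newtons":{"type":"number"}},"required":["commands"]}

```bash
mkdir -p pics
cat > h.py <<'E'
import numpy as np, cv2
from cell import status, camera, ticket, models
def snap(name, fn=None):
    c=camera(name)
    if fn: cv2.imwrite('pics/'+fn, c["pixels"][:,:,::-1])
    return c
E
python3 - <<'E'
from h import *
s=status.get_state(); print({k:np.round(v,3).tolist() for k,v in s.items()})
for n in("scene","top"):
    c=snap(n,n+"0.png"); print(n,{k:(np.round(v,3).tolist() if k!="pixels" else 0) for k,v in c.items()})
c=snap("wrist"); print({k:np.round(v,3).tolist() for k,v in c.items() if k!="pixels"})
E
```

```text
{'clock': 0.0, 'joint_pos': [1.193, 0.053, 1.614, -0.0, 1.476, -0.119], 'dq': [-0.001, 0.001, -0.0, 0.0, -0.0, -0.001], 'tau': [0.002, -39.369, -37.018, 0.0, 0.007, -0.0], 'eef_pos': [159.731, 603.597, 230.067], 'tcp_rot': [[-0.967, 0.256, -0.001], [0.256, 0.967, -0.002], [0.0, -0.002, -1.0]], 'contact_force': [-0.654, -0.233, -0.644], 'ft_torque': [0.008, 0.035, 0.063], 'grip_force': 0.0, 'finger_gap': 85.759}
scene {'pixels': 0, 'intrinsics': [[467.941, 0.0, 319.846], [0.0, 467.941, 198.743], [0.0, 0.0, 1.0]], 'xyz': [1425.86, 565.261, 864.138], 'attitude': [[-0.498, -0.507, 0.704], [0.867, -0.29, 0.405], [-0.001, 0.812, 0.584]]}
top {'pixels': 0, 'intrinsics': [[481.024, 0.0, 309.921], [0.0, 481.024, 199.62], [0.0, 0.0, 1.0]], 'xyz': [194.005, 29.256, 1561.216], 'attitude': [[0.065, 0.977, -0.204], [-0.998, 0.064, -0.011], [0.002, 0.204, 0.979]]}
{'intrinsics': [[340.13, 0.0, 320.327], [0.0, 340.13, 196.743], [0.0, 0.0, 1.0]], 'mount': [[0.001, 0.961, 0.276, 69.999], [1.0, -0.001, -0.0, -0.027], [-0.0, 0.276, -0.961, -143.114], [0.0, 0.0, 0.0, 1.0]]}
```

View pics/top0.png

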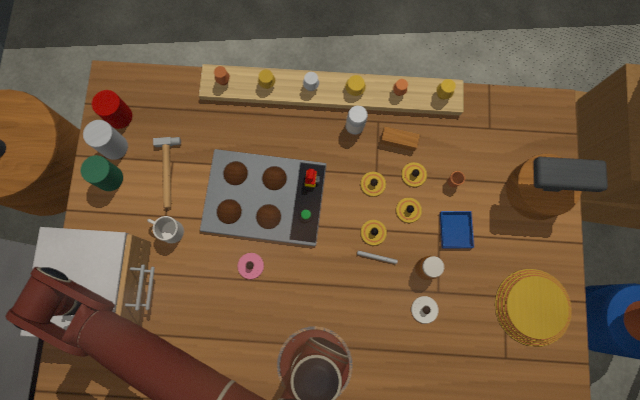

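View pics/scene0.png

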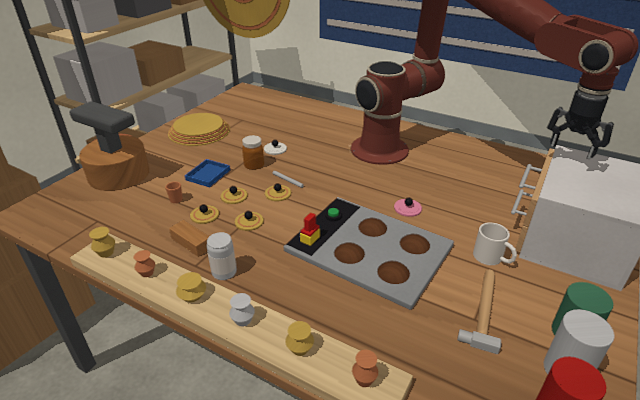

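Four brass lids are at top-view pixels (373,184), (414,175), (408,210) and (373,232). The pink one (251,266) and the white one (425,310) are the look-alikes. The stand is at about (265,197), the plug at (311,180), the button at (306,214) and the tray at (457,230).

```bash
cat >> h.py <<'E'
def cam_pose(name,c,s=None):
    if name!="wrist": return np.array(c["attitude"]),np.array(c["xyz"])
    R=np.array(s["tcp_rot"]);m=np.array(c["mount"])
    return R@m[:3,:3], R@m[:3,3]+np.array(s["eef_pos"])
def ray(c,P,uv,z):
    R,t=P; d=R@(np.array([1,-1,-1])*(np.linalg.inv(c["intrinsics"])@[uv[0],uv[1],1])); return t+d*(z-t[2])/d[2]
def proj(c,P,X):
    R,t=P; p=R.T@(np.array(X,float)-t); q=np.array(c["intrinsics"])@(p*[1,-1,-1]); return q[:2]/q[2]
def see(name,fn=None):
    s=status.get_state(); c=snap(name,fn); return s,c,cam_pose(name,c,s)
def brass(c):
    h=cv2.cvtColor(c["pixels"],cv2.COLOR_RGB2HSV); return h
def cen(region):
    m=cv2.moments(region.astype(np.uint8),True); return np.array([m["m10"],m["m01"]])/m["m00"]
E
python3 - <<'E'
from h import *
for n in("top","scene"):
    s,c,P=see(n)
    for lab,z in(("lid0",10),("stand",20),("dome0",31),("plug",60),("tray",10),("start_top",42),("socket",48),("pot",27),("jar",50),("woodblock",20),("lacquer",55),("punch",7)):
        for d in models.masks_of(lab,n):
            if d["confidence"]<.3: continue
            r=d["region"]; 
            hsv=cv2.cvtColor(c["pixels"],cv2.COLOR_RGB2HSV)[r].mean(0).astype(int)
            uv=cen(r); print(n,lab,round(d["confidence"],2),np.round(uv,1),np.round(ray(c,P,uv,z)[:2]),int(r.sum()),hsv)
            if lab=="stand":
                k,_=cv2.findContours(r.astype(np.uint8),0,2); k=max(k,key=cv2.contourArea)
                a=cv2.approxPolyDP(cv2.convexHull(k),6,True)[:,0]
                print([np.round(ray(c,P,q,20)[:2]).tolist() for q in a],a.tolist())
E
```

```text
top lid0 0.82 [413.  173.9] [ 627. -290.] 511 [ 19 166 155]
top lid0 0.79 [407.9 209.8] [ 504. -276.] 503 [ 22 166 154]
top lid0 0.74 [262.7 197.7] [514. 203.] 9477 [36 46 97]
top lid0 0.69 [373.2 231.5] [ 425. -165.] 561 [ 22 164 154]
top lid0 0.61 [423.8 309.3] [ 189. -333.] 587 [ 19  33 163]
top lid0 0.57 [249.5 265.5] [290. 226.] 527 [153 100 169]
top lid0 0.56 [372.3 183.1] [ 587. -156.] 508 [ 19 166 155]
top stand 0.63 [262.5 197.5] [512. 203.] 9607 [36 47 98]
[[660.0, 381.0], [642.0, 12.0], [371.0, 22.0], [386.0, 388.0]] [[213, 151], [323, 163], [315, 244], [202, 232]]
top dome0 0.96 [262.5 197.6] [510. 201.] 9534 [36 46 98]
top plug 0.71 [310.1 176.5] [583.  51.] 133 [  8 229 138]
top plug 0.6 [399.3 138.5] [ 730. -232.] 644 [ 15 169 131]
top plug 0.36 [262.7 197.5] [504. 198.] 9659 [36 47 98]
top tray 0.87 [455.8 229.2] [ 450. -433.] 1177 [107 169 113]
top socket 0.64 [262.7 197.6] [506. 199.] 9614 [36 46 98]
top pot 0.77 [455.3 178.9] [ 614. -426.] 186 [ 11 170 101]
top jar 0.66 [428.8 267.4] [ 318. -337.] 565 [ 17  79 142]
top woodblock 0.77 [399.2 138.4] [ 745. -239.] 654
[... 679 characters left out ...]
9]
scene dome0 0.46 [309.2 224.5] [545.  24.] 274 [ 17 212 133]
scene plug 0.78 [308.9 224.9] [578.  43.] 262 [ 17 213 134]
scene tray 0.61 [206.8 172.2] [ 454. -436.] 753 [108 166 106]
scene start_top 0.74 [220.8 255.6] [ 779. -101.] 1077 [ 17  19 140]
scene start_top 0.52 [332.8 211.8] [473.  60.] 84 [ 67 167 120]
scene socket 0.91 [372.3 250.6] [574. 232.] 10029 [ 35  46 108]
scene pot 0.84 [173.8 191.4] [ 610. -431.] 296 [ 10 156 116]
scene jar 0.82 [252.5 152.3] [ 322. -338.] 606 [ 15 144 117]
scene woodblock 0.83 [189.3 237.5] [ 748. -242.] 824 [ 14 154 136]
scene woodblock 0.55 [203.6 214.1] [ 647. -279.] 367 [ 29 144 146]
scene lacquer 0.9 [220.4 255.6] [790. -91.] 1098 [ 17  20 140]
```

Call:
step_arm([
  [[-0.386, -0.326, -0.07], [0, 0, -12], 1],
  [[-0.386, -0.326, -0.07], [0, 0, -12], 0.2],
  [[-0.386, -0.326, -0.07], [0, 0, -12], 0.2],
  [[-0.386, -0.326, -0.07], [0, 0, -12], 0.2],
  [[-0.386, -0.326, -0.07], [0, 0, -12], 0.2],
  [[-0.386, -0.326, -0.07], [0, 0, -12], 0.2],
  [[-0.386, -0.326, -0.07], [0, 0, -12], 0.2],
  [[-0.386, -0.326, -0.07], [0, 0, -12], 0.2],
])

```text
clock: 2.12
eef_pos: [349.9, 332.0, 277.6]
tcp_rot: [[-0.999, 0.049, 0.001], [0.049, 0.999, 0.001], [-0.001, 0.001, -1.0]]
contact_force: [1.1, 1.0, 0.1]
finger_gap: 51.1
grip_force: 0.0
```

Call:
step_arm([
  [[-0.107, -0.137, -0.022], [0, 0, 0], 0.2],
  [[-0.107, -0.137, -0.022], [0, 0, 0], 0.2],
  [[-0.107, -0.137, -0.022], [0, 0, 0], 0.2],
  [[-0.107, -0.137, -0.022], [0, 0, 0], 0.2],
  [[-0.107, -0.137, -0.022], [0, 0, 0], 0.2],
  [[-0.107, -0.137, -0.022], [0, 0, 0], 0.2],
  [[-0.107, -0.137, -0.022], [0, 0, 0], 0.2],
])

```text
clock: 2.7
eef_pos: [449.3, 191.6, 299.0]
tcp_rot: [[-0.999, 0.05, -0.001], [0.05, 0.999, 0.001], [0.001, 0.001, -1.0]]
contact_force: [-0.5, -0.4, -0.2]
finger_gap: 51.2
grip_force: 0.0
```

Run:
```python
from h import *
s,c,P=see("wrist","w1.png"); np.savez("w1.npz",px=c["pixels"],K=c["intrinsics"],R=P[0],t=P[1]); print(s["eef_pos"],s["dq"])
```

```text
[449.2612668  191.63355115 298.97047801] [ 0.03801123 -0.00495604  0.01330815  0.00168299 -0.00155713 -0.000894  ]
```

View pics/w1.png

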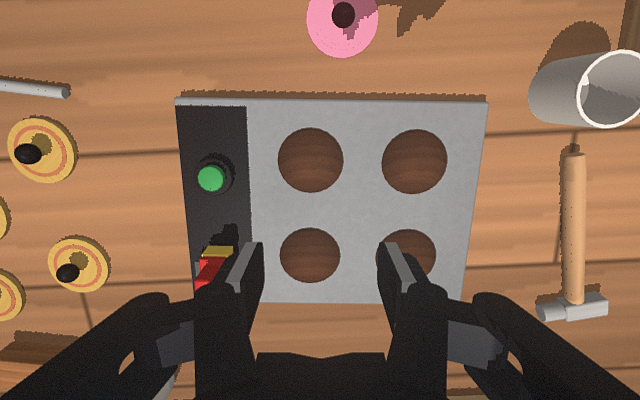

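The wrist view shows the stand from above. Domes are at (310,160), (414,161), (310,255) and (407,255, partly hidden by a finger), the button at (211,178) and the plug at about (212,270).

```bash
cat >> h.py <<'E'
def rectify(c,P,x0,y0,z,n,m,sc=1.0):
    # output image: column = x0+col*sc (world x), row = y0+row*sc (world y)
    src=np.float32([[0,0],[n,0],[n,m],[0,m]])
    w=[proj(c,P,[x0+a*sc,y0+b*sc,z]) for a,b in src]
    H=cv2.getPerspectiveTransform(np.float32(w),src)
    return cv2.warpPerspective(c["pixels"],H,(n,m))
E
python3 - <<'E'
from h import *
z=np.load("w1.npz"); c={"pixels":z["px"],"intrinsics":z["K"]};P=(z["R"],z["t"])
im=rectify(c,P,350,0,20,340,420)
h=cv2.cvtColor(im,cv2.COLOR_RGB2HSV)
cv2.imwrite("pics/r1.png",im[:,:,::-1])
# slab edges: gray low saturation
m=((h[...,1]>70)&(h[...,0]<20)).astype(np.uint8)
ks,_=cv2.findContours(cv2.morphologyEx(m,cv2.MORPH_OPEN,np.ones((5,5))),cv2.RETR_CCOMP,2)
for k in ks:
    a=cv2.contourArea(k)
    if 2500<a<8000:
        (x,y),r=cv2.minEnclosingCircle(k); e=cv2.fitEllipse(k); print("dome?",round(a),round(350+x,1),round(y,1),round(r,1),np.round(e[0]+np.array([350,0]),1),np.round(e[1],1))
b=((h[...,0]>50)&(h[...,0]<80)&(h[...,1]>100)&(h[...,2]>90)).astype(np.uint8)
im2=rectify(c,P,350,0,42,340,420);h=cv2.cvtColor(im2,cv2.COLOR_RGB2HSV)
b=((h[...,0]>50)&(h[...,0]<80)&(h[...,1]>100)&(h[...,2]>120)).astype(np.uint8); print("button",cen(b)+[350,0],b.sum(),2*np.sqrt(b.sum()/np.pi))
s=((cv2.cvtColor(im,cv2.COLOR_RGB2HSV)[...,1]<40)).astype(np.uint8)
k=max(cv2.findContours(s,0,2)[0],key=cv2.contourArea); print(cv2.approxPolyDP(cv2.convexHull(k),5,True)[:,0]+[350,0])
E
```

```text
dome? 5076 460.9 308.9 40.9 [461.  308.8] [80.2 80.7]
dome? 5058 452.5 178.9 40.9 [452.6 178.8] [80.3 80.5]
dome? 5044 582.9 170.4 40.8 [582.7 170.4] [79.9 80.4]
dome? 6004 686.5 178.5 98.5 [677.3 177.8] [ 48.6 210.4]
button [464.60906516  58.16288952] 706 29.98177977677484
[[689   0]
 [689 417]
 [393 395]
 [369  22]]
```

View pics/r1.png

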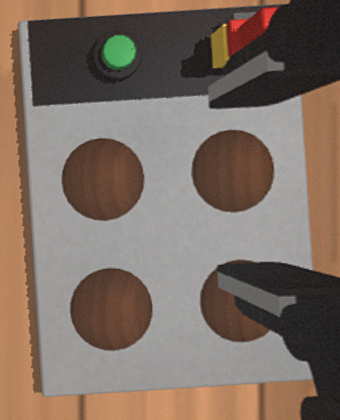

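Call:
step_arm([
  [[0.003, -0.358, 0.169], [0, 0, 0.85], 0.2],
  [[0.003, -0.358, 0.169], [0, 0, 0.85], 0.2],
  [[0.003, -0.358, 0.169], [0, 0, 0.85], 0.2],
  [[0.003, -0.358, 0.169], [0, 0, 0.85], 0.2],
  [[0.003, -0.358, 0.169], [0, 0, 0.85], 0.2],
  [[0.003, -0.358, 0.169], [0, 0, 0.85], 0.2],
  [[0.003, -0.358, 0.169], [0, 0, 0.85], 0.2],
  [[0.003, -0.358, 0.169], [0, 0, 0.85], 0.2],
])

```text
clock: 3.42
eef_pos: [431.6, -109.1, 155.9]
tcp_rot: [[-0.998, 0.061, 0.001], [0.061, 0.998, 0.0], [-0.001, 0.0, -1.0]]
contact_force: [0.4, 0.2, -0.3]
finger_gap: 51.2
grip_force: 0.0
```

Call:
step_arm([
  [[0.0, -0.056, 0.026], [0, 0, 0], 0.2],
  [[0.0, -0.056, 0.026], [0, 0, 0], 0.2],
  [[0.0, -0.056, 0.026], [0, 0, 0], 0.2],
  [[0.0, -0.056, 0.026], [0, 0, 0], 0.2],
])

```text
clock: 3.75
eef_pos: [428.1, -164.0, 129.9]
tcp_rot: [[-0.998, 0.064, -0.002], [0.064, 0.998, 0.002], [0.002, 0.002, -1.0]]
contact_force: [-0.1, 1.2, 1.2]
finger_gap: 51.1
grip_force: 0.0
```

```bash
cat >> h.py <<'E'
def knobs(c,P,zc=26):
    """lids in wrist view from the brass disc outline at z=7 (sheet rectified), with knob check"""
    s=status.get_state(); ex,ey=s["eef_pos"][:2]
    x0,y0=ex-150,ey-150
    im=rectify(c,P,x0,y0,7,300,300)
    h=cv2.cvtColor(im,cv2.COLOR_RGB2HSV)
    return im,h,(x0,y0)
def tool(s,d):
    return np.round(np.array(s["tcp_rot"]).T@np.array(d,float),1)
E
python3 - <<'E'
from h import *
s,c,P=see("wrist","w2.png"); print(s["eef_pos"])
im,h,o=knobs(c,P)
for q in [(h[150,150])]: print(q)
cv2.imwrite("pics/r2.png",np.hstack([im[:,:,::-1],cv2.cvtColor(h[...,1],8),cv2.cvtColor(h[...,0]*4,8)])[:, :900][:, 0:900:1])
cv2.imwrite("pics/w2b.png",np.vstack([c["pixels"][:,:,::-1]])); 
cv2.imwrite("pics/r2.png",cv2.resize(cv2.imread("pics/r2.png"),(780,260)))
E
```

```text
[ 428.11255291 -164.00967138  129.89674513]
[15 91 56]
```

View pics/r2.png

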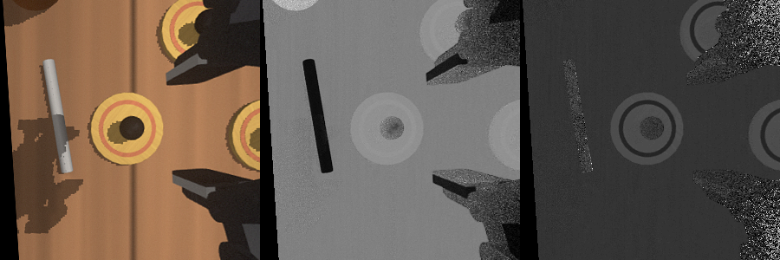

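The rectified wrist view shows a brass lid (yellow with orange rings, black knob) under the gripper, about 5 mm from the tool axis. Two more brass lids are at the right edge and the punch is on the left.

```bash
cat >> h.py <<'E'
def lids(c,P,s,z=7,half=150,ctr=None):
    ex,ey=s["eef_pos"][:2] if ctr is None else ctr
    x0,y0=ex-half,ey-half; n=2*half*2
    im=rectify(c,P,x0,y0,z,n,n,.5); h=cv2.cvtColor(im,cv2.COLOR_RGB2HSV).astype(int)
    m=((h[...,0]>17)&(h[...,0]<32)&(h[...,1]>110)&(h[...,2]>110)).astype(np.uint8)
    m=cv2.morphologyEx(m,cv2.MORPH_OPEN,np.ones((3,3)))
    m=cv2.morphologyEx(m,cv2.MORPH_CLOSE,cv2.getStructuringElement(2,(15,15)))
    out=[]
    for k in cv2.findContours(m,0,2)[0]:
        if cv2.contourArea(k)<5000: continue
        (a,b),r=cv2.minEnclosingCircle(k); fill=cv2.contourArea(cv2.convexHull(k))/(np.pi*r*r)
        out.append((round(x0+a/2,1),round(y0+b/2,1),round(r/2,1),round(fill,2)))
    return out
def knob(c,P,zc,x,y):
    """black ball centre: dark blob near (x,y), at ball-centre height zc"""
    im=rectify(c,P,x-30,y-30,zc,120,120,.5); g=im.max(2)
    m=(g<75).astype(np.uint8); n,l,st,ce=cv2.connectedComponentsWithStats(m)
    if n<2: return None
    i=1+np.argmax(st[1:,4]); return np.round([x-30+ce[i][0]/2,y-30+ce[i][1]/2,np.sqrt(st[i,4]/np.pi)/1],1)
E
python3 - <<'E'
from h import *
s,c,P=see("wrist"); L=lids(c,P,s); print(L)
for l in L: print(knob(c,P,26,l[0],l[1]), tool(s,[l[0]-s["eef_pos"][0],l[1]-s["eef_pos"][1],0]))
E
```

```text
[(np.float64(576.9), np.float64(-158.2), 40.0, 0.39), (np.float64(424.6), np.float64(-165.9), 41.9, 0.98), (np.float64(496.9), np.float64(-279.7), 37.7, 0.58)]
[ 590.2 -158.    50.1] [-147.6   14.8   -0. ]
[ 425.  -165.9   25.6] [ 3.9 -2.4 -0. ]
[ 511.8 -277.7   46.8] [-7.540e+01 -1.115e+02 -1.000e-01]
```

Call:
step_arm([
  [[0.004, -0.002, 0.06], [0, 0, 0], 0.2],
  [[0.004, -0.002, 0.1], [0, 0, 0], 0.2],
  [[0.004, -0.002, 0.12], [0, 0, 0], 0.2],
  [[0.004, -0.002, 0.12], [0, 0, 0], 0.2],
  [[0.004, -0.002, 0.12], [0, 0, 0], 0.2],
  [[0.004, -0.002, 0.12], [0, 0, 0], -1],
  [[0.004, -0.002, 0.12], [0, 0, 0], -1],
  [[0.004, -0.002, 0.12], [0, 0, 0], -1],
], newtons=45)

```text
clock: 4.52
eef_pos: [426.4, -167.5, 13.8]
tcp_rot: [[-0.998, 0.064, 0.004], [0.064, 0.998, -0.002], [-0.004, -0.001, -1.0]]
contact_force: [-0.3, 2.3, 6.8]
finger_gap: 23.4
grip_force: 43.7
```

Call:
step_arm([
  [[0, 0, 0], [0, 0, 0], -1],
  [[0, 0, 0], [0, 0, 0], -1],
  [[0, 0, 0], [0, 0, 0], -1],
  [[0, 0, 0], [0, 0, 0], -1],
])

```text
clock: 4.85
eef_pos: [426.4, -167.5, 13.8]
tcp_rot: [[-0.998, 0.064, 0.004], [0.064, 0.998, -0.001], [-0.004, -0.001, -1.0]]
contact_force: [-0.5, 3.1, 8.3]
finger_gap: 22.9
grip_force: 43.7
```

Call:
step_arm([
  [[0, 0, 0], [0, 0, 0], -0.2],
  [[0, 0, 0], [0, 0, 0], -0.2],
  [[0, 0, 0], [0, 0, 0], -0.2],
  [[0, 0, 0.002], [0, 0, 0], -0.2],
  [[0, 0, 0.004], [0, 0, 0], -0.2],
  [[0, 0, 0.004], [0, 0, 0], -0.2],
  [[0, 0, 0.004], [0, 0, 0], -0.2],
  [[0, 0, 0.004], [0, 0, 0], -0.2],
])

```text
clock: 5.52
eef_pos: [424.1, -166.9, 6.5]
tcp_rot: [[-0.998, 0.064, -0.001], [0.064, 0.998, 0.0], [0.001, 0.0, -1.0]]
contact_force: [0.0, 0.3, 0.7]
finger_gap: 34.3
grip_force: 0.0
```

Call:
step_arm([
  [[0, 0, 0], [0, 0, 0], -1],
  [[0, 0, 0], [0, 0, 0], -1],
  [[0, 0, 0], [0, 0, 0], -1],
  [[0, 0, 0], [0, 0, 0], -1],
], newtons=40)

```text
clock: 5.85
eef_pos: [424.5, -167.3, 7.1]
tcp_rot: [[-0.998, 0.064, 0.0], [0.064, 0.998, -0.001], [-0.001, -0.001, -1.0]]
contact_force: [0.2, -1.3, 2.4]
finger_gap: 23.7
grip_force: 39.6
```

Call:
step_arm([
  [[0, 0, -0.01], [0, 0, 0], -1],
  [[0, 0, -0.03], [0, 0, 0], -1],
  [[0, 0, -0.06], [0, 0, 0], -1],
  [[0, 0, -0.09], [0, 0, 0], -1],
  [[0, 0, -0.12], [0, 0, 0], -1],
  [[0, 0, -0.15], [0, 0, 0], -1],
  [[0, 0, -0.15], [0, 0, 0], -1],
  [[0, 0, -0.15], [0, 0, 0], -1],
])

```text
clock: 6.52
eef_pos: [425.3, -167.4, 159.1]
tcp_rot: [[-0.998, 0.064, 0.004], [0.064, 0.998, -0.002], [-0.004, -0.002, -1.0]]
contact_force: [0.7, -0.6, -2.5]
finger_gap: 24.0
grip_force: 31.4
```

Run:
```python
from h import *
s,c,P=see("wrist","w3.png"); print(s["eef_pos"],s["finger_gap"],s["grip_force"],s["contact_force"]); z=s["eef_pos"][2]
print(lids(c,P,s,z=z), knob(c,P,z+19,*s["eef_pos"][:2]))
```

```text
[ 425.26356963 -167.42045809  159.08008829] 23.959993381733646 31.401618719100952 [ 0.68031343 -0.58737485 -2.47252438]
[(np.float64(426.6), np.float64(-182.4), 56.6, 0.51)] [ 432.3 -167.7   47.8]
```

View pics/w3.png

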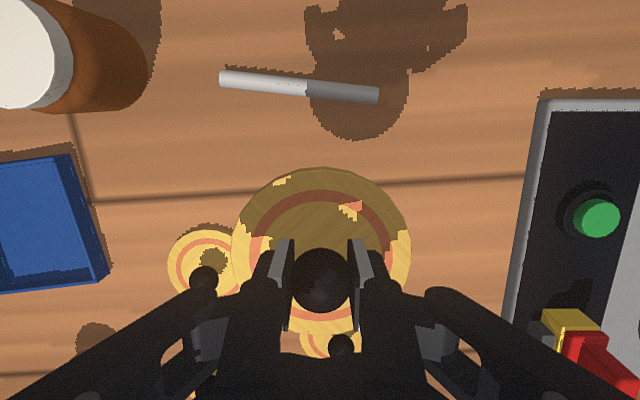

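The wrist view shows the lid held level by its knob (321,280). The other brass lids are behind it and the plug and button are on the right.

Call:
step_arm([
  [[-0.005, 0.017, 0], [0, 0, 0], -1],
  [[-0.014, 0.05, 0], [0, 0, 0], -1],
  [[-0.024, 0.085, 0], [0, 0, 0], -1],
  [[-0.034, 0.12, 0], [0, 0, 0], -1],
  [[-0.044, 0.155, 0], [0, 0, 0], -1],
  [[-0.054, 0.19, 0], [0, 0, 0], -1],
  [[-0.064, 0.225, 0], [0, 0, 0], -1],
  [[-0.074, 0.26, 0], [0, 0, 0], -1],
])

```text
clock: 7.23
eef_pos: [513.2, 89.6, 153.8]
tcp_rot: [[-0.998, 0.064, -0.005], [0.064, 0.998, -0.0], [0.005, -0.0, -1.0]]
contact_force: [0.9, -0.1, -1.8]
finger_gap: 23.8
grip_force: 39.3
```

Call:
step_arm([
  [[-0.01, 0.035, 0], [0, 0, 0], -1],
  [[-0.02, 0.07, 0], [0, 0, 0], -1],
  [[-0.03, 0.105, 0], [0, 0, 0], -1],
  [[-0.04, 0.14, 0], [0, 0, 0], -1],
  [[-0.05, 0.175, 0], [0, 0, 0], -1],
  [[-0.058, 0.205, 0], [0, 0, 0], -1],
  [[-0.062, 0.218, 0], [0, 0, 0], -1],
  [[-0.062, 0.218, 0], [0, 0, 0], -1],
])

```text
clock: 7.9
eef_pos: [589.3, 303.7, 153.2]
tcp_rot: [[-0.998, 0.061, -0.005], [0.061, 0.998, -0.001], [0.005, -0.001, -1.0]]
contact_force: [-0.0, 0.1, -2.3]
finger_gap: 23.7
grip_force: 39.5
```

Call:
step_arm([
  [[0, 0, 0], [0, 0, 0], -1],
  [[0, 0, 0], [0, 0, 0], -1],
])

```text
clock: 8.07
eef_pos: [589.4, 300.2, 154.5]
tcp_rot: [[-0.998, 0.064, -0.004], [0.064, 0.998, -0.002], [0.004, -0.002, -1.0]]
contact_force: [0.0, -0.1, -1.9]
finger_gap: 23.7
grip_force: 39.5
```

Call:
step_arm([
  [[-0.001, 0, 0.03], [0, 0, 0], -1],
  [[-0.001, 0, 0.06], [0, 0, 0], -1],
  [[-0.001, 0, 0.085], [0, 0, 0], -1],
  [[-0.001, 0, 0.097], [0, 0, 0], -1],
  [[-0.001, 0, 0.1], [0, 0, 0], -1],
  [[-0.001, 0, 0.1], [0, 0, 0], -1],
  [[-0.001, 0, 0.1], [0, 0, 0], -1],
  [[-0.001, 0, 0.1], [0, 0, 0], -1],
])

```text
clock: 8.73
eef_pos: [593.3, 301.6, 59.4]
tcp_rot: [[-0.998, 0.064, 0.004], [0.064, 0.998, 0.001], [-0.004, 0.002, -1.0]]
contact_force: [-0.6, 0.3, -2.3]
finger_gap: 23.6
grip_force: 39.6
```

Call:
step_arm([
  [[0, 0, 0.002], [0, 0, 0], -1],
  [[0, 0, 0.003], [0, 0, 0], -1],
  [[0, 0, 0.004], [0, 0, 0], -1],
  [[0, 0, 0.004], [0, 0, 0], -1],
  [[0, 0, 0.004], [0, 0, 0], -1],
])

```text
clock: 9.15
eef_pos: [591.6, 301.3, 52.7]
tcp_rot: [[-0.998, 0.064, -0.0], [0.064, 0.998, -0.0], [0.0, -0.0, -1.0]]
contact_force: [-0.2, 0.2, -1.5]
finger_gap: 23.6
grip_force: 39.6
```

Call:
step_arm([
  [[0, 0, 0.001], [0, 0, 0], -1],
  [[0, 0, 0.002], [0, 0, 0], -1],
  [[0, 0, 0.002], [0, 0, 0], -1],
  [[0, 0, 0.002], [0, 0, 0], -1],
])

```text
clock: 9.48
eef_pos: [591.5, 301.2, 50.6]
tcp_rot: [[-0.998, 0.064, -0.0], [0.064, 0.998, -0.0], [0.0, -0.0, -1.0]]
contact_force: [-0.9, 0.1, -2.2]
finger_gap: 23.7
grip_force: 39.6
```

Call:
step_arm([
  [[0, 0, 0.001], [0, 0, 0], -1],
  [[0, 0, 0.001], [0, 0, 0], -1],
  [[0, 0, 0.001], [0, 0, 0], -1],
])

```text
clock: 9.73
eef_pos: [591.6, 301.2, 49.6]
tcp_rot: [[-0.998, 0.064, -0.0], [0.064, 0.998, -0.0], [0.0, -0.0, -1.0]]
contact_force: [-0.1, -0.2, -1.9]
finger_gap: 23.6
grip_force: 39.6
```

Call:
step_arm([
  [[0, 0, 0.001], [0, 0, 0], -1],
  [[0, 0, 0.001], [0, 0, 0], -1],
  [[0, 0, 0.001], [0, 0, 0], -1],
])

```text
clock: 9.98
eef_pos: [591.9, 301.3, 49.1]
tcp_rot: [[-0.998, 0.064, 0.001], [0.064, 0.998, 0.0], [-0.001, 0.0, -1.0]]
contact_force: [-0.1, 0.3, -1.8]
finger_gap: 24.1
grip_force: 39.9
```

Call:
step_arm([
  [[0, 0, 0.001], [0, 0, 0], -1],
  [[0, 0, 0.001], [0, 0, 0], -1],
  [[0, 0, 0.001], [0, 0, 0], -1],
])

```text
clock: 10.23
eef_pos: [592.0, 301.3, 48.9]
tcp_rot: [[-0.998, 0.064, 0.0], [0.064, 0.998, -0.0], [-0.0, 0.0, -1.0]]
contact_force: [-2.8, -1.5, 6.5]
finger_gap: 23.8
grip_force: 41.8
```

Call:
step_arm([
  [[0, 0, -0.001], [0, 0, 0], -1],
  [[0, 0, -0.001], [0, 0, 0], -0.42],
  [[0, 0, -0.001], [0, 0, 0], -0.4],
  [[0, 0, -0.001], [0, 0, 0], -0.36],
  [[0, 0, -0.001], [0, 0, 0], -0.3],
  [[0, 0, -0.001], [0, 0, 0], -0.1],
  [[0, 0, -0.001], [0, 0, 0], 0.1],
  [[0, 0, -0.001], [0, 0, 0], 0.2],
])

```text
clock: 10.9
eef_pos: [591.5, 301.2, 48.5]
tcp_rot: [[-0.998, 0.064, -0.0], [0.064, 0.998, -0.0], [0.0, -0.0, -1.0]]
contact_force: [-0.3, 0.3, 0.2]
finger_gap: 51.2
grip_force: 0.0
```

Call:
step_arm([
  [[0, 0, -0.01], [0, 0, 0], 0.2],
  [[0, 0, -0.03], [0, 0, 0], 0.2],
  [[0, 0, -0.06], [0, 0, 0], 0.2],
  [[0, 0, -0.1], [0, 0, 0], 0.2],
  [[0, 0, -0.13], [0, 0, 0], 0.2],
  [[0, 0, -0.13], [0, 0, 0], 0.2],
  [[0, 0, -0.13], [0, 0, 0], 0.2],
])

```text
clock: 11.48
eef_pos: [593.5, 301.9, 183.4]
tcp_rot: [[-0.998, 0.064, 0.007], [0.064, 0.998, 0.003], [-0.007, 0.003, -1.0]]
contact_force: [0.2, -0.2, -0.8]
finger_gap: 51.4
grip_force: 0.0
```

```bash
cat >> h.py <<'E'
D=np.array([[591.1,300.4],[461.0,308.8],[582.7,170.4],[452.6,178.8]])
def report(c,P,s):
    print("eef",np.round(s["eef_pos"],1),round(float(s["clock"]),1),round(float(s["finger_gap"]),1))
    for z,n,ctr in((48,"dome",(522,240)),(7,"bench",None)):
        for l in lids(c,P,s,z,150,ctr):
            k=knob(c,P,z+19,l[0],l[1]); print(n,[float(v) for v in l],"knob",k)
E
python3 - <<'E'
from h import *
s,c,P=see("wrist","w4.png"); report(c,P,s)
E
```

```text
eef [593.5 301.9 183.4] 11.5 51.4
dome [592.5, 301.4, 41.9, 0.98] knob [594.  301.8  25.7]
bench [602.9, 300.7, 48.1, 0.98] knob [605.3 301.1  29.8]
```

Call:
step_arm([
  [[-0.016, -0.29, 0.02], [0, 0, 0], 0.2],
  [[-0.016, -0.29, 0.02], [0, 0, 0], 0.2],
  [[-0.016, -0.29, 0.02], [0, 0, 0], 0.2],
  [[-0.016, -0.29, 0.02], [0, 0, 0], 0.2],
  [[-0.016, -0.29, 0.02], [0, 0, 0], 0.2],
  [[-0.016, -0.29, 0.02], [0, 0, 0], 0.2],
  [[-0.016, -0.29, 0.02], [0, 0, 0], 0.2],
  [[-0.016, -0.29, 0.02], [0, 0, 0], 0.2],
])

```text
clock: 12.2
eef_pos: [587.2, 4.6, 155.8]
tcp_rot: [[-0.997, 0.071, -0.005], [0.071, 0.997, -0.002], [0.005, -0.003, -1.0]]
contact_force: [0.3, 0.5, 0.2]
finger_gap: 51.4
grip_force: 0.0
```

Call:
step_arm([
  [[-0.01, -0.168, 0.033], [0, 0, 0], 0.2],
  [[-0.01, -0.168, 0.033], [0, 0, 0], 0.2],
  [[-0.01, -0.168, 0.033], [0, 0, 0], 0.2],
  [[-0.01, -0.168, 0.033], [0, 0, 0], 0.2],
  [[-0.01, -0.168, 0.033], [0, 0, 0], 0.2],
  [[-0.01, -0.168, 0.033], [0, 0, 0], 0.2],
  [[-0.01, -0.168, 0.033], [0, 0, 0], 0.2],
])

```text
clock: 12.78
eef_pos: [587.4, -156.7, 124.2]
tcp_rot: [[-0.998, 0.065, -0.003], [0.065, 0.998, 0.002], [0.003, 0.002, -1.0]]
contact_force: [0.1, 1.1, 0.4]
finger_gap: 51.1
grip_force: 0.0
```

Run:
```python
from h import *
s,c,P=see("wrist","w5.png"); report(c,P,s)
```

```text
eef [ 587.4 -156.7  124.2] 12.8 51.1
bench [587.6, -158.2, 42.0, 0.98] knob [ 587.9 -158.4   25.7]
bench [628.3, -291.4, 42.3, 0.69] knob [ 629.4 -294.7   28.3]
bench [506.6, -279.2, 42.4, 0.86] knob [ 506.4 -279.6   27.1]
```

Call:
step_arm([
  [[0, -0.002, 0.04], [0, 0, 0], 0.2],
  [[0, -0.002, 0.08], [0, 0, 0], 0.2],
  [[0, -0.002, 0.106], [0, 0, 0], 0.1],
  [[0, -0.002, 0.115], [0, 0, 0], 0],
  [[0, -0.002, 0.117], [0, 0, 0], 0],
  [[0, -0.002, 0.117], [0, 0, 0], 0],
  [[0, -0.002, 0.117], [0, 0, 0], 0],
  [[0, -0.002, 0.117], [0, 0, 0], 0],
])

```text
clock: 13.5
eef_pos: [589.8, -159.7, 11.1]
tcp_rot: [[-0.998, 0.064, 0.004], [0.064, 0.998, -0.001], [-0.004, -0.001, -1.0]]
contact_force: [0.2, 0.8, 0.1]
finger_gap: 42.5
grip_force: 0.0
```

Call:
step_arm([
  [[0, 0, 0], [0, 0, 0], -1],
  [[0, 0, 0], [0, 0, 0], -1],
  [[0, 0, 0], [0, 0, 0], -1],
  [[0, 0, 0], [0, 0, 0], -1],
  [[0, 0, 0], [0, 0, 0], -1],
])

```text
clock: 13.92
eef_pos: [589.3, -159.8, 10.6]
tcp_rot: [[-0.998, 0.064, 0.003], [0.064, 0.998, -0.001], [-0.003, -0.0, -1.0]]
contact_force: [-0.8, 2.0, 5.7]
finger_gap: 23.5
grip_force: 39.0
```

Call:
step_arm([
  [[0, 0, 0], [0, 0, 0], -0.2],
  [[0, 0, 0], [0, 0, 0], -0.2],
  [[-0.0, 0, 0.003], [0, 0, 0], -0.2],
  [[0.001, 0, 0.004], [0, 0, 0], -0.2],
  [[0.001, 0, 0.004], [0, 0, 0], -0.2],
  [[0.001, 0, 0.004], [0, 0, 0], -0.2],
  [[0.001, 0, 0.004], [0, 0, 0], -0.2],
])

```text
clock: 14.5
eef_pos: [588.3, -159.7, 6.2]
tcp_rot: [[-0.998, 0.064, 0.002], [0.064, 0.998, -0.0], [-0.002, -0.0, -1.0]]
contact_force: [-1.4, 0.5, 7.5]
finger_gap: 34.0
grip_force: 3.6
```

Call:
step_arm([
  [[0, 0, 0], [0, 0, 0], -1],
  [[0, 0, 0], [0, 0, 0], -1],
  [[0, 0, 0], [0, 0, 0], -1],
  [[0, 0, 0], [0, 0, 0], -1],
])

```text
clock: 14.83
eef_pos: [588.9, -159.9, 7.0]
tcp_rot: [[-0.998, 0.064, 0.003], [0.064, 0.998, -0.001], [-0.003, -0.0, -1.0]]
contact_force: [-1.5, 1.2, 9.8]
finger_gap: 23.6
grip_force: 40.0
```

Call:
step_arm([
  [[0, 0, -0.01], [0, 0, 0], -1],
  [[0, 0, -0.03], [0, 0, 0], -1],
  [[0, 0, -0.06], [0, 0, 0], -1],
  [[0, 0, -0.09], [0, 0, 0], -1],
  [[0, 0, -0.12], [0, 0, 0], -1],
  [[0, 0, -0.15], [0, 0, 0], -1],
  [[0, 0, -0.16], [0, 0, 0], -1],
  [[0, 0, -0.16], [0, 0, 0], -1],
])

```text
clock: 15.5
eef_pos: [588.8, -160.2, 168.2]
tcp_rot: [[-0.998, 0.064, 0.006], [0.064, 0.998, -0.002], [-0.006, -0.002, -1.0]]
contact_force: [-0.3, -0.9, -0.7]
finger_gap: 23.5
grip_force: 39.9
```

Call:
step_arm([
  [[0.006, 0.017, 0], [0, 0, 0], -1],
  [[0.017, 0.05, 0], [0, 0, 0], -1],
  [[0.029, 0.085, 0], [0, 0, 0], -1],
  [[0.041, 0.12, 0], [0, 0, 0], -1],
  [[0.053, 0.155, 0], [0, 0, 0], -1],
  [[0.065, 0.19, 0], [0, 0, 0], -1],
  [[0.077, 0.225, 0], [0, 0, 0], -1],
  [[0.088, 0.26, 0], [0, 0, 0], -1],
])

```text
clock: 16.17
eef_pos: [512.7, 107.6, 160.9]
tcp_rot: [[-0.998, 0.064, -0.006], [0.064, 0.998, -0.0], [0.006, -0.001, -1.0]]
contact_force: [1.2, 1.4, -1.1]
finger_gap: 23.3
grip_force: 40.2
```

Call:
step_arm([
  [[0.012, 0.035, 0], [0, 0, 0], -1],
  [[0.024, 0.07, 0], [0, 0, 0], -1],
  [[0.036, 0.105, 0], [0, 0, 0], -1],
  [[0.048, 0.14, 0], [0, 0, 0], -1],
  [[0.058, 0.17, 0], [0, 0, 0], -1],
  [[0.066, 0.192, 0], [0, 0, 0], -1],
  [[0.069, 0.2, 0], [0, 0, 0], -1],
  [[0.069, 0.2, 0], [0, 0, 0], -1],
])

```text
clock: 16.83
eef_pos: [457.3, 310.6, 161.6]
tcp_rot: [[-0.998, 0.061, -0.005], [0.061, 0.998, -0.002], [0.005, -0.002, -1.0]]
contact_force: [0.3, -1.3, -1.4]
finger_gap: 23.3
grip_force: 40.2
```

Call:
step_arm([
  [[0, 0, 0.02], [0, 0, 0], -1],
  [[0, 0, 0.04], [0, 0, 0], -1],
  [[0, 0, 0.06], [0, 0, 0], -1],
  [[0, 0, 0.07], [0, 0, 0], -1],
  [[0, 0, 0.07], [0, 0, 0], -1],
  [[0, 0, 0.07], [0, 0, 0], -1],
  [[0, 0, 0.07], [0, 0, 0], -1],
])

```text
clock: 17.42
eef_pos: [460.8, 309.5, 95.8]
tcp_rot: [[-0.998, 0.065, 0.001], [0.065, 0.998, 0.001], [-0.001, 0.001, -1.0]]
contact_force: [0.4, -0.1, -0.4]
finger_gap: 23.9
grip_force: 40.2
```

Call:
step_arm([
  [[-0.001, 0, 0.015], [0, 0, 0], -1],
  [[-0.001, 0, 0.03], [0, 0, 0], -1],
  [[-0.001, 0, 0.038], [0, 0, 0], -1],
  [[-0.001, 0, 0.041], [0, 0, 0], -1],
  [[-0.001, 0, 0.043], [0, 0, 0], -1],
  [[-0.001, 0, 0.043], [0, 0, 0], -1],
  [[-0.001, 0, 0.043], [0, 0, 0], -1],
  [[-0.001, 0, 0.043], [0, 0, 0], -1],
])

```text
clock: 18.08
eef_pos: [461.5, 310.0, 52.7]
tcp_rot: [[-0.998, 0.064, 0.001], [0.064, 0.998, 0.001], [-0.001, 0.001, -1.0]]
contact_force: [-0.3, 0.5, -1.4]
finger_gap: 23.9
grip_force: 40.2
```

Call:
step_arm([
  [[0, 0, 0.001], [0, 0, 0], -1],
  [[0, 0, 0.001], [0, 0, 0], -1],
  [[0, 0, 0.001], [0, 0, 0], -1],
])

```text
clock: 18.33
eef_pos: [461.0, 309.7, 50.9]
tcp_rot: [[-0.998, 0.064, 0.0], [0.064, 0.998, 0.0], [-0.0, 0.0, -1.0]]
contact_force: [0.4, 0.6, -2.1]
finger_gap: 23.5
grip_force: 40.2
```

Call:
step_arm([
  [[0, 0, 0.001], [0, 0, 0], -1],
  [[0, 0, 0.001], [0, 0, 0], -1],
  [[0, 0, 0.001], [0, 0, 0], -1],
])

```text
clock: 18.58
eef_pos: [460.8, 309.6, 49.6]
tcp_rot: [[-0.998, 0.064, -0.0], [0.064, 0.998, -0.0], [0.0, -0.0, -1.0]]
contact_force: [-0.6, 0.2, -1.1]
finger_gap: 23.6
grip_force: 40.2
```

Call:
step_arm([
  [[-0.001, -0.001, 0.0], [0, 0, 0], -1],
  [[-0.001, -0.001, 0.001], [0, 0, 0], -1],
  [[-0.001, -0.001, 0.001], [0, 0, 0], -1],
  [[-0.001, -0.001, 0.001], [0, 0, 0], -1],
])

```text
clock: 18.92
eef_pos: [462.2, 308.5, 49.0]
tcp_rot: [[-0.998, 0.064, 0.0], [0.064, 0.998, -0.0], [-0.0, -0.0, -1.0]]
contact_force: [1.2, -0.2, -0.5]
finger_gap: 23.8
grip_force: 40.8
```

Call:
step_arm([
  [[0, 0, 0.001], [0, 0, 0], -1],
  [[0, 0, 0.001], [0, 0, 0], -1],
  [[0, 0, 0.001], [0, 0, 0], -1],
])

```text
clock: 19.17
eef_pos: [462.2, 308.6, 48.9]
tcp_rot: [[-0.998, 0.064, 0.0], [0.064, 0.998, -0.0], [-0.0, -0.0, -1.0]]
contact_force: [-2.7, -1.6, 5.2]
finger_gap: 24.0
grip_force: 42.6
```

Call:
step_arm([
  [[0, 0, -0.001], [0, 0, 0], -1],
  [[0, 0, -0.001], [0, 0, 0], -0.42],
  [[0, 0, -0.001], [0, 0, 0], -0.4],
  [[0, 0, -0.001], [0, 0, 0], -0.36],
  [[0, 0, -0.001], [0, 0, 0], -0.3],
  [[0, 0, -0.001], [0, 0, 0], -0.1],
  [[0, 0, -0.001], [0, 0, 0], 0.1],
  [[0, 0, -0.001], [0, 0, 0], 0.2],
])

```text
clock: 19.83
eef_pos: [461.8, 308.5, 48.7]
tcp_rot: [[-0.998, 0.064, -0.0], [0.064, 0.998, -0.0], [0.0, -0.0, -1.0]]
contact_force: [0.3, 1.1, 0.1]
finger_gap: 51.0
grip_force: 0.0
```

Call:
step_arm([
  [[0, 0, -0.01], [0, 0, 0], 0.2],
  [[0, 0, -0.03], [0, 0, 0], 0.2],
  [[0, 0, -0.06], [0, 0, 0], 0.2],
  [[0, 0, -0.1], [0, 0, 0], 0.2],
  [[0, 0, -0.14], [0, 0, 0], 0.2],
  [[0, 0, -0.16], [0, 0, 0], 0.2],
  [[0, 0, -0.16], [0, 0, 0], 0.2],
  [[0, 0, -0.16], [0, 0, 0], 0.2],
])

```text
clock: 20.5
eef_pos: [462.8, 309.1, 211.6]
tcp_rot: [[-0.998, 0.064, 0.004], [0.064, 0.998, 0.002], [-0.004, 0.002, -1.0]]
contact_force: [-0.3, -0.5, 0.5]
finger_gap: 51.6
grip_force: 0.0
```

Run:
```python
from h import *
s,c,P=see("wrist","w6.png"); report(c,P,s)
```

```text
eef [462.8 309.1 211.6] 20.5 51.6
dome [460.8, 308.9, 42.0, 0.99] knob [461.3 308.9  25.6]
dome [591.6, 301.2, 42.4, 0.95] knob [594.8 301.8  27.8]
bench [470.0, 308.3, 47.6, 0.99] knob [471.1 308.2  29.2]
bench [611.1, 300.3, 46.3, 0.42] knob [623.6 300.2  31.8]
```

Call:
step_arm([
  [[-0.04, -0.29, 0.03], [0, 0, 0], 0.2],
  [[-0.04, -0.29, 0.03], [0, 0, 0], 0.2],
  [[-0.04, -0.29, 0.03], [0, 0, 0], 0.2],
  [[-0.04, -0.29, 0.03], [0, 0, 0], 0.2],
  [[-0.04, -0.29, 0.03], [0, 0, 0], 0.2],
  [[-0.04, -0.29, 0.03], [0, 0, 0], 0.2],
  [[-0.04, -0.29, 0.03], [0, 0, 0], 0.2],
  [[-0.04, -0.29, 0.03], [0, 0, 0], 0.2],
])

```text
clock: 21.22
eef_pos: [481.4, 11.2, 175.5]
tcp_rot: [[-0.997, 0.071, -0.005], [0.071, 0.997, -0.002], [0.005, -0.002, -1.0]]
contact_force: [0.9, 0.5, -0.2]
finger_gap: 51.4
grip_force: 0.0
```

Call:
step_arm([
  [[-0.041, -0.294, 0.057], [0, 0, 0], 0.2],
  [[-0.041, -0.294, 0.057], [0, 0, 0], 0.2],
  [[-0.041, -0.294, 0.057], [0, 0, 0], 0.2],
  [[-0.041, -0.294, 0.057], [0, 0, 0], 0.2],
  [[-0.041, -0.294, 0.057], [0, 0, 0], 0.2],
  [[-0.041, -0.294, 0.057], [0, 0, 0], 0.2],
  [[-0.041, -0.294, 0.057], [0, 0, 0], 0.2],
  [[-0.041, -0.294, 0.057], [0, 0, 0], 0.2],
])

```text
clock: 21.88
eef_pos: [503.4, -282.9, 118.2]
tcp_rot: [[-0.998, 0.068, -0.004], [0.068, 0.998, 0.001], [0.004, 0.001, -1.0]]
contact_force: [-0.4, 1.3, -0.6]
finger_gap: 51.4
grip_force: 0.0
```

Call:
step_arm([
  [[0, 0, 0], [0, 0, 0], 0.2],
  [[0, 0, 0], [0, 0, 0], 0.2],
  [[0, 0, 0], [0, 0, 0], 0.2],
])

```text
clock: 22.13
eef_pos: [504.9, -277.7, 120.8]
tcp_rot: [[-0.998, 0.063, -0.001], [0.063, 0.998, 0.002], [0.002, 0.002, -1.0]]
contact_force: [0.3, -1.3, 0.3]
finger_gap: 51.2
grip_force: 0.0
```

Run:
```python
from h import *
s,c,P=see("wrist","w7.png"); report(c,P,s)
```

```text
eef [ 504.9 -277.7  120.8] 22.1 51.2
bench [506.2, -279.2, 42.1, 0.98] knob [ 506.7 -279.1   25.7]
bench [627.2, -294.2, 43.2, 0.82] knob [ 641.  -295.8   44.8]
```

Call:
step_arm([
  [[-0.001, -0.001, 0.04], [0, 0, 0], 0.2],
  [[-0.001, -0.001, 0.08], [0, 0, 0], 0.2],
  [[-0.001, -0.001, 0.1], [0, 0, 0], 0.1],
  [[-0.001, -0.001, 0.11], [0, 0, 0], 0],
  [[-0.001, -0.001, 0.113], [0, 0, 0], -0.1],
  [[-0.001, -0.001, 0.113], [0, 0, 0], -0.1],
  [[-0.001, -0.001, 0.113], [0, 0, 0], -0.1],
  [[-0.001, -0.001, 0.113], [0, 0, 0], -0.1],
])

```text
clock: 22.85
eef_pos: [507.8, -281.4, 11.2]
tcp_rot: [[-0.998, 0.064, 0.003], [0.064, 0.998, -0.003], [-0.004, -0.002, -1.0]]
contact_force: [-0.7, 0.3, -0.1]
finger_gap: 38.3
grip_force: 0.0
```

Call:
step_arm([
  [[0, 0, 0], [0, 0, 0], -0.1],
  [[0, 0, 0], [0, 0, 0], -0.1],
  [[0, 0, 0], [0, 0, 0], -0.1],
])

```text
clock: 23.1
eef_pos: [506.6, -280.9, 9.7]
tcp_rot: [[-0.998, 0.064, 0.001], [0.064, 0.998, -0.001], [-0.001, -0.001, -1.0]]
contact_force: [0.5, -0.2, -1.0]
finger_gap: 38.4
grip_force: 0.0
```

Lower 3 mm more, settle, close, lift.

Call:
step_arm([
  [[0, 0.001, 0.002], [0, 0, 0], -0.1],
  [[0, 0.001, 0.002], [0, 0, 0], -0.1],
  [[0, 0.001, 0.002], [0, 0, 0], -0.1],
  [[0, 0.001, 0.002], [0, 0, 0], -1],
  [[0, 0.001, 0.002], [0, 0, 0], -1],
  [[0, 0.001, 0.002], [0, 0, 0], -1],
  [[0, 0.001, 0.002], [0, 0, 0], -1],
  [[0, 0.001, 0.002], [0, 0, 0], -1],
])

```text
clock: 23.77
eef_pos: [506.5, -279.6, 7.1]
tcp_rot: [[-0.998, 0.064, 0.0], [0.064, 0.998, -0.0], [-0.001, -0.0, -1.0]]
contact_force: [-1.1, 0.3, 4.0]
finger_gap: 23.8
grip_force: 39.8
```

Call:
step_arm([
  [[0, 0, -0.01], [0, 0, 0], -1],
  [[0, 0, -0.03], [0, 0, 0], -1],
  [[0, 0, -0.06], [0, 0, 0], -1],
  [[0, 0, -0.09], [0, 0, 0], -1],
  [[0, 0, -0.12], [0, 0, 0], -1],
  [[0, 0, -0.15], [0, 0, 0], -1],
  [[0, 0, -0.16], [0, 0, 0], -1],
  [[0, 0, -0.16], [0, 0, 0], -1],
])

```text
clock: 24.43
eef_pos: [507.9, -280.7, 170.6]
tcp_rot: [[-0.998, 0.064, 0.006], [0.064, 0.998, -0.004], [-0.006, -0.004, -1.0]]
contact_force: [-0.0, -0.3, -1.4]
finger_gap: 23.9
grip_force: 39.3
```

Call:
step_arm([
  [[-0.002, 0.015, 0], [0, 0, 0], -1],
  [[-0.005, 0.05, 0], [0, 0, 0], -1],
  [[-0.008, 0.083, 0], [0, 0, 0], -1],
  [[-0.012, 0.116, 0], [0, 0, 0], -1],
  [[-0.015, 0.15, 0], [0, 0, 0], -1],
  [[-0.018, 0.183, 0], [0, 0, 0], -1],
  [[-0.022, 0.216, 0], [0, 0, 0], -1],
  [[-0.025, 0.25, 0], [0, 0, 0], -1],
])

```text
clock: 25.1
eef_pos: [545.1, -28.9, 163.0]
tcp_rot: [[-0.998, 0.064, -0.006], [0.064, 0.998, 0.001], [0.006, 0.001, -1.0]]
contact_force: [0.2, -0.1, -2.5]
finger_gap: 23.5
grip_force: 39.5
```

Call:
step_arm([
  [[-0.004, 0.034, 0], [0, 0, 0], -1],
  [[-0.008, 0.068, 0], [0, 0, 0], -1],
  [[-0.011, 0.1, 0], [0, 0, 0], -1],
  [[-0.014, 0.133, 0], [0, 0, 0], -1],
  [[-0.017, 0.166, 0], [0, 0, 0], -1],
  [[-0.02, 0.192, 0], [0, 0, 0], -1],
  [[-0.021, 0.205, 0], [0, 0, 0], -1],
  [[-0.021, 0.205, 0], [0, 0, 0], -1],
])

```text
clock: 25.77
eef_pos: [579.3, 174.3, 163.4]
tcp_rot: [[-0.998, 0.061, -0.005], [0.061, 0.998, -0.0], [0.005, -0.0, -1.0]]
contact_force: [-0.6, -0.8, -2.6]
finger_gap: 23.7
grip_force: 39.6
```

Call:
step_arm([
  [[0, 0, 0.02], [0, 0, 0], -1],
  [[0, 0, 0.05], [0, 0, 0], -1],
  [[0, 0, 0.08], [0, 0, 0], -1],
  [[0, 0, 0.1], [0, 0, 0], -1],
  [[0, 0, 0.105], [0, 0, 0], -1],
  [[0, 0, 0.105], [0, 0, 0], -1],
  [[0, 0, 0.105], [0, 0, 0], -1],
  [[0, 0, 0.105], [0, 0, 0], -1],
])

```text
clock: 26.43
eef_pos: [582.6, 171.5, 63.7]
tcp_rot: [[-0.998, 0.065, 0.003], [0.065, 0.998, 0.0], [-0.003, 0.001, -1.0]]
contact_force: [0.8, 1.0, -1.4]
finger_gap: 23.6
grip_force: 39.6
```

Call:
step_arm([
  [[0, 0, 0], [0, 0, 0], -1],
  [[0, 0, 0], [0, 0, 0], -1],
])

```text
clock: 26.6
eef_pos: [582.5, 171.7, 63.6]
tcp_rot: [[-0.998, 0.064, 0.003], [0.064, 0.998, 0.0], [-0.003, 0.001, -1.0]]
contact_force: [0.3, -0.4, -2.4]
finger_gap: 23.7
grip_force: 39.6
```

Call:
step_arm([
  [[0, -0.001, 0.005], [0, 0, 0], -1],
  [[0, -0.001, 0.009], [0, 0, 0], -1],
  [[0, -0.001, 0.011], [0, 0, 0], -1],
  [[0, -0.001, 0.012], [0, 0, 0], -1],
  [[0, -0.001, 0.012], [0, 0, 0], -1],
  [[0, -0.001, 0.012], [0, 0, 0], -1],
])

```text
clock: 27.1
eef_pos: [581.2, 170.7, 49.6]
tcp_rot: [[-0.998, 0.064, -0.0], [0.064, 0.998, -0.0], [0.0, -0.0, -1.0]]
contact_force: [-0.1, -0.2, -1.9]
finger_gap: 23.4
grip_force: 39.7
```

Call:
step_arm([
  [[0, 0, 0.001], [0, 0, 0], -1],
  [[0, 0, 0.001], [0, 0, 0], -1],
  [[0, 0, 0.001], [0, 0, 0], -1],
])

```text
clock: 27.35
eef_pos: [581.5, 170.7, 49.1]
tcp_rot: [[-0.998, 0.064, 0.001], [0.064, 0.998, 0.0], [-0.001, 0.0, -1.0]]
contact_force: [-0.1, 0.9, -0.1]
finger_gap: 23.3
grip_force: 39.9
```

Call:
step_arm([
  [[0, 0, 0.001], [0, 0, 0], -1],
  [[0, 0, 0.001], [0, 0, 0], -1],
  [[0, 0, 0.001], [0, 0, 0], -1],
])

```text
clock: 27.6
eef_pos: [581.6, 170.7, 48.9]
tcp_rot: [[-0.998, 0.064, 0.0], [0.064, 0.998, 0.0], [-0.0, 0.0, -1.0]]
contact_force: [-2.7, -1.0, 4.6]
finger_gap: 23.8
grip_force: 41.7
```

Call:
step_arm([
  [[0, 0, -0.001], [0, 0, 0], -1],
  [[0, 0, -0.001], [0, 0, 0], -0.42],
  [[0, 0, -0.001], [0, 0, 0], -0.4],
  [[0, 0, -0.001], [0, 0, 0], -0.36],
  [[0, 0, -0.001], [0, 0, 0], -0.3],
  [[0, 0, -0.001], [0, 0, 0], -0.1],
  [[0, 0, -0.001], [0, 0, 0], 0.1],
  [[0, 0, -0.001], [0, 0, 0], 0.2],
])

```text
clock: 28.27
eef_pos: [581.2, 170.6, 48.7]
tcp_rot: [[-0.998, 0.064, -0.0], [0.064, 0.998, -0.0], [0.0, -0.0, -1.0]]
contact_force: [0.5, -0.4, 0.1]
finger_gap: 51.1
grip_force: 0.0
```

Call:
step_arm([
  [[0, 0, -0.01], [0, 0, 0], 0.2],
  [[0, 0, -0.03], [0, 0, 0], 0.2],
  [[0, 0, -0.06], [0, 0, 0], 0.2],
  [[0, 0, -0.1], [0, 0, 0], 0.2],
  [[0, 0, -0.14], [0, 0, 0], 0.2],
  [[0, 0, -0.16], [0, 0, 0], 0.2],
  [[0, 0, -0.16], [0, 0, 0], 0.2],
  [[0, 0, -0.16], [0, 0, 0], 0.2],
])

```text
clock: 28.93
eef_pos: [582.4, 170.8, 211.8]
tcp_rot: [[-0.998, 0.064, 0.005], [0.064, 0.998, 0.001], [-0.005, 0.001, -1.0]]
contact_force: [0.1, -0.3, 0.1]
finger_gap: 51.4
grip_force: 0.0
```

Run:
```python
from h import *
s,c,P=see("wrist","w8.png"); report(c,P,s)
```

```text
eef [582.4 170.8 211.8] 28.9 51.4
dome [462.2, 309.0, 42.3, 0.72] knob [447.6 309.7  45. ]
dome [592.0, 301.1, 42.2, 0.97] knob [594.  302.6  26.7]
dome [581.6, 170.7, 42.1, 0.98] knob [582.1 170.7  25.3]
bench [466.6, 302.6, 38.6, 0.5] knob [449.5 317.8  28.6]
bench [603.1, 316.1, 46.9, 0.53] knob [605.7 320.8  30.5]
bench [590.9, 170.1, 47.7, 0.98] knob [592.1 170.1  29. ]
```

Call:
step_arm([
  [[-0.04, -0.24, 0.03], [0, 0, 0], 0.2],
  [[-0.04, -0.24, 0.03], [0, 0, 0], 0.2],
  [[-0.04, -0.24, 0.03], [0, 0, 0], 0.2],
  [[-0.04, -0.24, 0.03], [0, 0, 0], 0.2],
  [[-0.04, -0.24, 0.03], [0, 0, 0], 0.2],
  [[-0.04, -0.24, 0.03], [0, 0, 0], 0.2],
  [[-0.04, -0.24, 0.03], [0, 0, 0], 0.2],
  [[-0.04, -0.24, 0.03], [0, 0, 0], 0.2],
])

```text
clock: 29.65
eef_pos: [604.2, -72.9, 175.6]
tcp_rot: [[-0.998, 0.068, -0.005], [0.068, 0.998, 0.002], [0.005, 0.001, -1.0]]
contact_force: [0.4, 0.8, -0.1]
finger_gap: 51.1
grip_force: 0.0
```

Call:
step_arm([
  [[-0.036, -0.22, 0.058], [0, 0, 0], 0.2],
  [[-0.036, -0.22, 0.058], [0, 0, 0], 0.2],
  [[-0.036, -0.22, 0.058], [0, 0, 0], 0.2],
  [[-0.036, -0.22, 0.058], [0, 0, 0], 0.2],
  [[-0.036, -0.22, 0.058], [0, 0, 0], 0.2],
  [[-0.036, -0.22, 0.058], [0, 0, 0], 0.2],
  [[-0.036, -0.22, 0.058], [0, 0, 0], 0.2],
  [[-0.036, -0.22, 0.058], [0, 0, 0], 0.2],
])

```text
clock: 30.32
eef_pos: [626.9, -292.3, 118.7]
tcp_rot: [[-0.998, 0.065, -0.003], [0.065, 0.998, 0.003], [0.003, 0.002, -1.0]]
contact_force: [0.4, 0.8, -0.3]
finger_gap: 51.1
grip_force: 0.0
```

Call:
step_arm([
  [[0, 0, 0], [0, 0, 0], 0.2],
  [[0, 0, 0], [0, 0, 0], 0.2],
  [[0, 0, 0], [0, 0, 0], 0.2],
])

```text
clock: 30.57
eef_pos: [628.0, -291.5, 121.3]
tcp_rot: [[-0.998, 0.062, 0.0], [0.062, 0.998, -0.0], [-0.0, -0.0, -1.0]]
contact_force: [0.7, 0.1, -0.4]
finger_gap: 51.2
grip_force: 0.0
```

Run:
```python
from h import *
s,c,P=see("wrist","w9.png"); report(c,P,s)
```

```text
eef [ 628.  -291.5  121.3] 30.6 51.2
bench [628.6, -294.1, 42.0, 0.98] knob [ 629.1 -294.1   25.7]
```

Call:
step_arm([
  [[-0.001, -0.002, 0.04], [0, 0, 0], 0.2],
  [[-0.001, -0.002, 0.08], [0, 0, 0], 0.2],
  [[-0.001, -0.002, 0.1], [0, 0, 0], 0.1],
  [[-0.001, -0.002, 0.11], [0, 0, 0], 0],
  [[-0.001, -0.002, 0.114], [0, 0, 0], -0.1],
  [[-0.001, -0.002, 0.114], [0, 0, 0], -0.1],
  [[-0.001, -0.002, 0.114], [0, 0, 0], -0.1],
  [[-0.001, -0.002, 0.114], [0, 0, 0], -0.1],
])

```text
clock: 31.28
eef_pos: [629.7, -295.8, 8.8]
tcp_rot: [[-0.998, 0.064, 0.003], [0.064, 0.998, -0.001], [-0.003, -0.001, -1.0]]
contact_force: [-0.0, 0.2, -1.1]
finger_gap: 38.5
grip_force: 0.0
```

Call:
step_arm([
  [[0, 0, 0], [0, 0, 0], -0.1],
  [[0, 0, 0], [0, 0, 0], -0.1],
  [[0, 0, 0], [0, 0, 0], -0.1],
  [[0, 0, 0], [0, 0, 0], -0.1],
])

```text
clock: 31.62
eef_pos: [628.6, -295.5, 7.1]
tcp_rot: [[-0.998, 0.064, 0.0], [0.064, 0.998, -0.0], [-0.0, -0.0, -1.0]]
contact_force: [-1.4, -0.8, 0.6]
finger_gap: 38.4
grip_force: 0.0
```

Call:
step_arm([
  [[0, 0.001, 0], [0, 0, 0], -0.1],
  [[0, 0.001, 0], [0, 0, 0], -1],
  [[0, 0.001, 0], [0, 0, 0], -1],
  [[0, 0.001, 0], [0, 0, 0], -1],
  [[0, 0.001, 0], [0, 0, 0], -1],
  [[0, 0.001, 0], [0, 0, 0], -1],
])

```text
clock: 32.12
eef_pos: [628.8, -294.4, 7.2]
tcp_rot: [[-0.998, 0.064, 0.0], [0.064, 0.998, -0.0], [-0.0, -0.0, -1.0]]
contact_force: [-0.4, 1.0, 2.2]
finger_gap: 23.8
grip_force: 39.9
```

Call:
step_arm([
  [[0, 0, -0.01], [0, 0, 0], -1],
  [[0, 0, -0.03], [0, 0, 0], -1],
  [[0, 0, -0.06], [0, 0, 0], -1],
  [[0, 0, -0.09], [0, 0, 0], -1],
  [[0, 0, -0.12], [0, 0, 0], -1],
  [[0, 0, -0.15], [0, 0, 0], -1],
  [[0, 0, -0.16], [0, 0, 0], -1],
  [[0, 0, -0.16], [0, 0, 0], -1],
])

```text
clock: 32.78
eef_pos: [630.3, -295.5, 171.3]
tcp_rot: [[-0.998, 0.064, 0.006], [0.064, 0.998, -0.004], [-0.007, -0.003, -1.0]]
contact_force: [0.7, -0.7, -0.9]
finger_gap: 23.4
grip_force: 39.3
```

Call:
step_arm([
  [[0.007, 0.015, 0], [0, 0, 0], -1],
  [[0.021, 0.046, 0], [0, 0, 0], -1],
  [[0.036, 0.08, 0], [0, 0, 0], -1],
  [[0.051, 0.114, 0], [0, 0, 0], -1],
  [[0.066, 0.148, 0], [0, 0, 0], -1],
  [[0.081, 0.182, 0], [0, 0, 0], -1],
  [[0.096, 0.216, 0], [0, 0, 0], -1],
  [[0.111, 0.25, 0], [0, 0, 0], -1],
])

```text
clock: 33.45
eef_pos: [531.2, -36.0, 163.4]
tcp_rot: [[-0.998, 0.065, -0.005], [0.065, 0.998, 0.001], [0.005, 0.001, -1.0]]
contact_force: [-0.6, 1.5, -0.7]
finger_gap: 23.4
grip_force: 39.4
```

Call:
step_arm([
  [[0.016, 0.034, 0], [0, 0, 0], -1],
  [[0.031, 0.068, 0], [0, 0, 0], -1],
  [[0.046, 0.102, 0], [0, 0, 0], -1],
  [[0.061, 0.136, 0], [0, 0, 0], -1],
  [[0.076, 0.17, 0], [0, 0, 0], -1],
  [[0.089, 0.196, 0], [0, 0, 0], -1],
  [[0.095, 0.211, 0], [0, 0, 0], -1],
  [[0.095, 0.211, 0], [0, 0, 0], -1],
])

```text
clock: 34.12
eef_pos: [449.7, 181.1, 163.7]
tcp_rot: [[-0.998, 0.06, -0.005], [0.06, 0.998, -0.0], [0.005, -0.0, -1.0]]
contact_force: [-0.4, -1.4, -1.3]
finger_gap: 23.5
grip_force: 39.5
```

Call:
step_arm([
  [[0, 0, 0.01], [0, 0, 0], -1],
  [[0, 0, 0.04], [0, 0, 0], -1],
  [[0, 0, 0.07], [0, 0, 0], -1],
  [[0, 0, 0.09], [0, 0, 0], -1],
  [[0, 0, 0.095], [0, 0, 0], -1],
  [[0, 0, 0.095], [0, 0, 0], -1],
  [[0, 0, 0.095], [0, 0, 0], -1],
  [[0, 0, 0.095], [0, 0, 0], -1],
])

```text
clock: 34.78
eef_pos: [453.9, 178.7, 73.2]
tcp_rot: [[-0.998, 0.065, 0.003], [0.065, 0.998, 0.0], [-0.003, 0.001, -1.0]]
contact_force: [0.1, 0.0, -1.3]
finger_gap: 23.5
grip_force: 39.5
```

Call:
step_arm([
  [[0, 0, 0], [0, 0, 0], -1],
  [[0, 0, 0], [0, 0, 0], -1],
])

```text
clock: 34.95
eef_pos: [453.7, 179.1, 73.3]
tcp_rot: [[-0.998, 0.064, 0.003], [0.064, 0.998, 0.001], [-0.003, 0.001, -1.0]]
contact_force: [0.3, 0.7, -0.8]
finger_gap: 23.4
grip_force: 39.5
```

Down to 50, then 1 mm steps.

Call:
step_arm([
  [[0, 0, 0.008], [0, 0, 0], -1],
  [[0, 0, 0.015], [0, 0, 0], -1],
  [[0, 0, 0.019], [0, 0, 0], -1],
  [[0, 0, 0.021], [0, 0, 0], -1],
  [[0, 0, 0.021], [0, 0, 0], -1],
  [[0, 0, 0.021], [0, 0, 0], -1],
  [[0, 0, 0.021], [0, 0, 0], -1],
])

```text
clock: 35.53
eef_pos: [452.7, 178.9, 50.9]
tcp_rot: [[-0.998, 0.064, 0.0], [0.064, 0.998, 0.0], [-0.0, 0.0, -1.0]]
contact_force: [0.2, -0.2, -1.1]
finger_gap: 23.9
grip_force: 39.5
```

Call:
step_arm([
  [[0, 0, 0.001], [0, 0, 0], -1],
  [[0, 0, 0.001], [0, 0, 0], -1],
  [[0, 0, 0.001], [0, 0, 0], -1],
])

```text
clock: 35.78
eef_pos: [452.6, 178.9, 49.9]
tcp_rot: [[-0.998, 0.064, 0.0], [0.064, 0.998, 0.0], [-0.0, 0.0, -1.0]]
contact_force: [-0.6, 0.3, -2.8]
finger_gap: 23.8
grip_force: 39.5
```

Call:
step_arm([
  [[0, 0, 0.001], [0, 0, 0], -1],
  [[0, 0, 0.001], [0, 0, 0], -1],
  [[0, 0, 0.001], [0, 0, 0], -1],
])

```text
clock: 36.03
eef_pos: [452.8, 178.9, 49.0]
tcp_rot: [[-0.998, 0.064, 0.001], [0.064, 0.998, 0.0], [-0.001, 0.0, -1.0]]
contact_force: [1.2, 0.7, -0.6]
finger_gap: 23.8
grip_force: 39.7
```

Call:
step_arm([
  [[0, 0, 0.0], [0, 0, 0], -0.42],
  [[0, 0, 0], [0, 0, 0], -0.42],
  [[0, 0, 0], [0, 0, 0], -0.4],
  [[0, 0, 0], [0, 0, 0], -0.36],
  [[0, 0, 0], [0, 0, 0], -0.3],
  [[0, 0, 0], [0, 0, 0], -0.1],
  [[0, 0, 0], [0, 0, 0], 0.1],
  [[0, 0, 0], [0, 0, 0], 0.2],
])

```text
clock: 36.7
eef_pos: [452.5, 178.9, 48.8]
tcp_rot: [[-0.998, 0.064, 0.0], [0.064, 0.998, 0.0], [-0.0, 0.0, -1.0]]
contact_force: [0.3, 0.1, 0.8]
finger_gap: 51.4
grip_force: 0.0
```

Call:
step_arm([
  [[0, 0, -0.01], [0, 0, 0], 0.2],
  [[0, 0, -0.04], [0, 0, 0], 0.2],
  [[0, 0, -0.08], [0, 0, 0], 0.2],
  [[0, 0, -0.12], [0, 0, 0], 0.2],
  [[0, 0, -0.16], [0, 0, 0], 0.2],
  [[0, 0, -0.2], [0, 0, 0], 0.2],
  [[0, 0, -0.24], [0, 0, 0], 0.2],
  [[0, 0, -0.25], [0, 0, 0], 0.2],
])

```text
clock: 37.37
eef_pos: [454.8, 179.5, 308.2]
tcp_rot: [[-0.998, 0.064, 0.013], [0.064, 0.998, 0.003], [-0.013, 0.004, -1.0]]
contact_force: [1.3, 0.4, 1.8]
finger_gap: 51.3
grip_force: 0.0
```

Call:
step_arm([
  [[-0.03, -0.05, 0], [0, 0, 0], 0.2],
  [[-0.03, -0.05, 0], [0, 0, 0], 0.2],
  [[-0.03, -0.05, 0], [0, 0, 0], 0.2],
  [[-0.03, -0.05, 0], [0, 0, 0], 0.2],
  [[-0.03, -0.05, 0], [0, 0, 0], 0.2],
  [[-0.03, -0.05, 0], [0, 0, 0], 0.2],
])

```text
clock: 37.87
eef_pos: [478.8, 127.7, 298.5]
tcp_rot: [[-0.998, 0.063, -0.001], [0.063, 0.998, 0.0], [0.001, 0.0, -1.0]]
contact_force: [-0.6, -0.5, 0.5]
finger_gap: 51.1
grip_force: 0.0
```

Run:
```python
from h import *
s,c,P=see("wrist","w10.png"); report(c,P,s)
def blob(z,f):
    im=rectify(c,P,400,-60,z,560,400,.5); h=cv2.cvtColor(im,cv2.COLOR_RGB2HSV).astype(int); m=f(h[...,0],h[...,1],h[...,2]).astype(np.uint8)
    n,l,st,ce=cv2.connectedComponentsWithStats(m); i=1+np.argmax(st[1:,4]); k=cv2.findContours((l==i).astype(np.uint8),0,2)[0][0]
    r=cv2.minAreaRect(k); return np.round([400+r[0][0]/2,-60+r[0][1]/2]+[r[1][0]/2,r[1][1]/2,r[2],st[i,4]/4],1)
red=lambda h,s,v:((h<7)|(h>172))&(s>150)&(v>150)
print("red@100",blob(100,red)); print("yel@48",blob(48,lambda h,s,v:(h>20)&(h<34)&(s>150)&(v>120))); print("btn@42",blob(42,lambda h,s,v:(h>50)&(h<80)&(s>100)&(v>110)))
t,ct,Pt=see("top")
h=cv2.cvtColor(ct["pixels"],cv2.COLOR_RGB2HSV)
for d in models.masks_of("tray","top")[:1]+models.masks_of("plug","top")[:1]: print(d["confidence"],cen(d["region"]))
```

```text
eef [478.8 127.7 298.5] 37.9 51.1
dome [461.2, 308.7, 42.5, 0.97] knob [461.  309.6  26.4]
dome [592.5, 301.2, 42.3, 0.96] knob [594.3 302.6  27.4]
dome [453.0, 179.1, 41.9, 0.98] knob [453.6 179.2  25.1]
dome [581.4, 171.4, 42.4, 0.95] knob [582.4 170.9  26.1]
bench [457.5, 184.0, 46.3, 0.98] knob [458.4 184.4  27.8]
bench [599.0, 174.4, 46.5, 0.81] knob [601.4 175.2  28.9]
red@100 [576.3  70.6   7.5  22.9  68.5 107.5]
yel@48 [578.9  51.6  37.1  55.   85.4 501.8]
btn@42 [464.5  58.   30.   30.   90.  723.8]
0.94 [455.87360275 228.79191745]
0.63 [455.45054945 178.34065934]
```

View pics/w10.png

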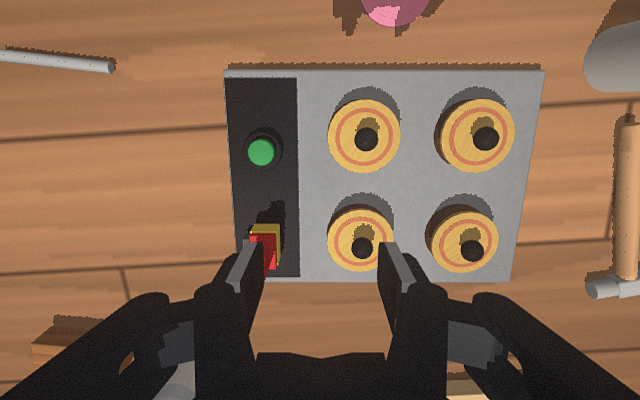

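All four brass lids sit on the domes: (364,136), (474,134), (361,238) and (463,240). The fitted centres are within 2 mm of the dome tops. The plug, at (266,245), is still in its socket. I'll hover over it next.

Call:
step_arm([
  [[-0.103, -0.072, 0.09], [0, 0, 0], 0.2],
  [[-0.103, -0.072, 0.09], [0, 0, 0], 0.2],
  [[-0.103, -0.072, 0.09], [0, 0, 0], 0.2],
  [[-0.103, -0.072, 0.09], [0, 0, 0], 0.2],
  [[-0.103, -0.072, 0.09], [0, 0, 0], 0.2],
  [[-0.103, -0.072, 0.09], [0, 0, 0], 0.2],
  [[-0.103, -0.072, 0.09], [0, 0, 0], 0.2],
  [[-0.103, -0.072, 0.09], [0, 0, 0], 0.2],
])

```text
clock: 38.73
eef_pos: [577.6, 49.4, 210.3]
tcp_rot: [[-0.998, 0.063, 0.002], [0.063, 0.998, 0.0], [-0.002, 0.0, -1.0]]
contact_force: [0.3, 0.7, 1.1]
finger_gap: 51.2
grip_force: 0.0
```

Run:
```python
from h import *
s,c,P=see("wrist"); e=s["eef_pos"]; print(e)
out=[]
for z in(100,48):
    x0,y0=e[0]-60,e[1]-60
    im=rectify(c,P,x0,y0,z,480,480,.25); out.append(im)
    h=cv2.cvtColor(im,cv2.COLOR_RGB2HSV).astype(int)
    m=((((h[...,0]<7)|(h[...,0]>172))&(h[...,1]>150)&(h[...,2]>(190 if z==100 else 60)))).astype(np.uint8)
    n,l,st,ce=cv2.connectedComponentsWithStats(m); i=1+np.argmax(st[1:,4]); k=max(cv2.findContours((l==i).astype(np.uint8),0,2)[0],key=cv2.contourArea)
    r=cv2.minAreaRect(k); print(z,x0+r[0][0]/4,y0+r[0][1]/4,r[1][0]/4,r[1][1]/4,r[2])
cv2.imwrite("pics/r11.png",cv2.resize(np.hstack(out)[:,:,::-1],(800,400)))
```

```text
[577.60226857  49.3967734  210.27505694]
100 584.3933070825805 50.0683279689772 15.102823257446289 30.3912410736084 86.00909423828125
48 590.8794749902953 49.867674892805326 33.40137481689453 56.927799224853516 86.51068115234375
```

View pics/r11.png

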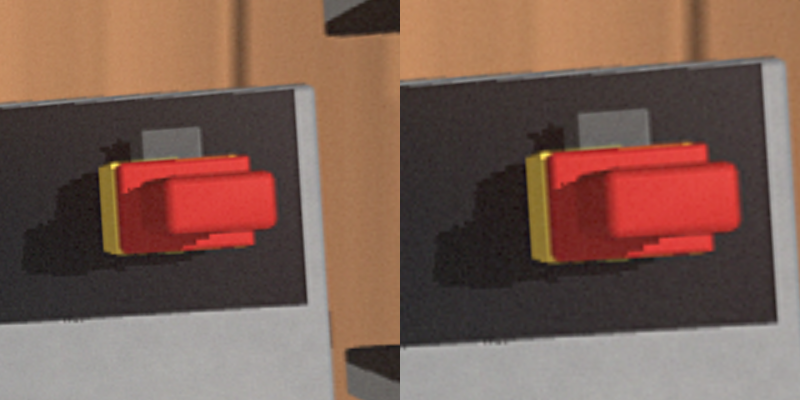

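The rectified view (left panel at z = 100 mm) shows the plug's red grip top face at columns 165–275 and rows 172–235. That is 33 x 19 mm, as specified, centred at (583.6, 50.4). I'll descend and grip it.

Call:
step_arm([
  [[-0.006, 0.001, 0.04], [0, 0, 0], 0.2],
  [[-0.006, 0.001, 0.08], [0, 0, 0], 0.2],
  [[-0.006, 0.001, 0.115], [0, 0, 0], 0.1],
  [[-0.006, 0.001, 0.135], [0, 0, 0], 0],
  [[-0.006, 0.001, 0.143], [0, 0, 0], 0],
  [[-0.006, 0.001, 0.143], [0, 0, 0], 0],
  [[-0.006, 0.001, 0.143], [0, 0, 0], 0],
  [[-0.006, 0.001, 0.143], [0, 0, 0], 0],
])

```text
clock: 39.45
eef_pos: [585.5, 49.4, 68.8]
tcp_rot: [[-0.998, 0.064, 0.005], [0.064, 0.998, -0.0], [-0.005, 0.0, -1.0]]
contact_force: [0.2, 0.4, 0.1]
finger_gap: 42.6
grip_force: 0.0
```

Call:
step_arm([
  [[0, 0, 0], [0, 0, 0], 0],
  [[0, 0, 0], [0, 0, 0], 0],
  [[0, 0, 0], [0, 0, 0], 0],
])

```text
clock: 39.7
eef_pos: [584.4, 49.2, 67.2]
tcp_rot: [[-0.998, 0.064, 0.002], [0.064, 0.998, -0.0], [-0.002, 0.0, -1.0]]
contact_force: [1.0, -0.0, 0.3]
finger_gap: 42.7
grip_force: 0.0
```

Call:
step_arm([
  [[0, 0.001, 0], [0, 0, 0], -0.4],
  [[0, 0.001, 0], [0, 0, 0], -1],
  [[0, 0.001, 0], [0, 0, 0], -1],
  [[0, 0.001, 0], [0, 0, 0], -1],
  [[0, 0.001, 0], [0, 0, 0], -1],
  [[0, 0.001, 0], [0, 0, 0], -1],
  [[0, 0.001, 0], [0, 0, 0], -1],
], newtons=80)

```text
clock: 40.28
eef_pos: [583.9, 50.2, 66.2]
tcp_rot: [[-0.998, 0.064, 0.001], [0.064, 0.998, 0.0], [-0.001, 0.0, -1.0]]
contact_force: [1.1, 0.5, 3.8]
finger_gap: 16.5
grip_force: 78.4
```

Centred with little side force. Pull straight up.

Call:
step_arm([
  [[0, 0, -0.004], [0, 0, 0], -1],
  [[0, 0, -0.008], [0, 0, 0], -1],
  [[0, 0, -0.012], [0, 0, 0], -1],
  [[0, 0, -0.016], [0, 0, 0], -1],
  [[0, 0, -0.02], [0, 0, 0], -1],
  [[0, 0, -0.025], [0, 0, 0], -1],
  [[0, 0, -0.03], [0, 0, 0], -1],
  [[0, 0, -0.035], [0, 0, 0], -1],
])

```text
clock: 40.95
eef_pos: [583.6, 50.0, 101.6]
tcp_rot: [[-0.998, 0.064, 0.0], [0.064, 0.998, -0.0], [-0.0, -0.0, -1.0]]
contact_force: [0.2, -0.5, -0.7]
finger_gap: 16.8
grip_force: 79.0
```

Call:
step_arm([
  [[0, 0, -0.01], [0, 0, 0], -1],
  [[0, 0, -0.03], [0, 0, 0], -1],
  [[0, 0, -0.06], [0, 0, 0], -1],
  [[0, 0, -0.09], [0, 0, 0], -1],
  [[0, 0, -0.12], [0, 0, 0], -1],
  [[0, 0, -0.12], [0, 0, 0], -1],
  [[0, 0, -0.12], [0, 0, 0], -1],
])

```text
clock: 41.53
eef_pos: [585.1, 50.1, 224.7]
tcp_rot: [[-0.998, 0.064, 0.006], [0.064, 0.998, -0.0], [-0.006, 0.0, -1.0]]
contact_force: [-0.5, 0.6, -1.9]
finger_gap: 17.0
grip_force: 79.0
```

Run:
```python
from h import *
s,c,P=see("wrist","w12.png"); report(c,P,s); print(s["grip_force"])
t,ct,Pt=see("top")
for n,(cc,PP) in {"top":(ct,Pt),"scene":see("scene")[1:]}.items():
    d=models.masks_of("tray",n)[0]; k=max(cv2.findContours(d["region"].astype(np.uint8),0,2)[0],key=cv2.contourArea)
    a=cv2.boxPoints(cv2.minAreaRect(k)); print(n,d["confidence"],[np.round(ray(cc,PP,q,20)[:2]).tolist() for q in a], np.round(ray(cc,PP,cen(d["region"]),12)))
```

```text
eef [585.1  50.1 224.7] 41.5 17.0
dome [472.8, 301.0, 39.1, 0.57] knob [463.1 310.4  48.2]
dome [591.1, 300.2, 43.2, 0.93] knob [593.9 303.4  29.1]
dome [454.4, 179.2, 42.0, 0.63] knob [440.6 179.6  48.7]
dome [581.7, 170.7, 42.2, 0.98] knob [582.  171.4  26.2]
bench [463.4, 174.6, 37.7, 0.53] knob [443.1 186.7  30.3]
bench [590.4, 185.1, 47.5, 0.68] knob [591.2 187.4  29.7]
bench [592.0, 49.4, 33.6, 0.63] knob [597.5  61.3  34.1]
78.99759292602539
top 0.8 [[504.0, -374.0], [517.0, -479.0], [395.0, -486.0], [382.0, -382.0]] [ 451. -432.   12.]
scene 0.65 [[517.0, -484.0], [333.0, -497.0], [412.0, -366.0], [579.0, -364.0]] [ 456. -434.   12.]
```

View pics/w12.png

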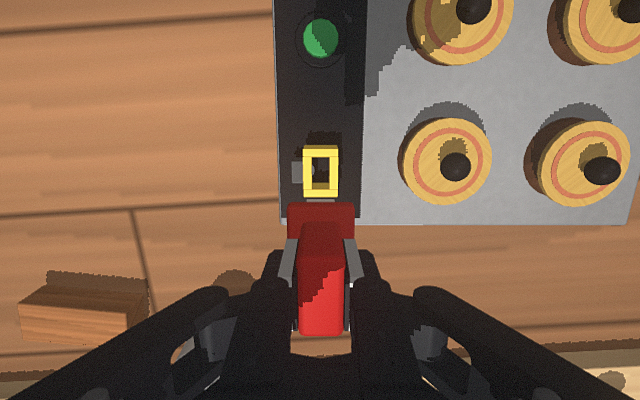

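The plug is out, with its red flange at (320,215) and the empty yellow socket at (321,170). The lids are undisturbed. I'm carrying the plug to the tray at about (451,-431).

Call:
step_arm([
  [[0.004, -0.02, 0], [0, 0, 0], -1],
  [[0.011, -0.055, 0], [0, 0, 0], -1],
  [[0.019, -0.09, 0], [0, 0, 0], -1],
  [[0.026, -0.125, 0], [0, 0, 0], -1],
  [[0.034, -0.16, 0], [0, 0, 0], -1],
  [[0.041, -0.195, 0], [0, 0, 0], -1],
  [[0.049, -0.23, 0], [0, 0, 0], -1],
  [[0.056, -0.265, 0], [0, 0, 0], -1],
])

```text
clock: 42.45
eef_pos: [509.2, -211.8, 219.4]
tcp_rot: [[-0.998, 0.064, -0.002], [0.064, 0.998, 0.001], [0.002, 0.001, -1.0]]
contact_force: [1.3, 0.6, -1.2]
finger_gap: 17.3
grip_force: 79.0
```

Call:
step_arm([
  [[0.007, -0.035, 0], [0, 0, 0], -1],
  [[0.014, -0.07, 0.02], [0, 0, 0], -1],
  [[0.022, -0.105, 0.04], [0, 0, 0], -1],
  [[0.03, -0.14, 0.06], [0, 0, 0], -1],
  [[0.038, -0.175, 0.08], [0, 0, 0], -1],
  [[0.044, -0.208, 0.1], [0, 0, 0], -1],
  [[0.047, -0.224, 0.11], [0, 0, 0], -1],
  [[0.047, -0.224, 0.11], [0, 0, 0], -1],
])

```text
clock: 43.12
eef_pos: [446.0, -432.2, 105.6]
tcp_rot: [[-0.998, 0.068, -0.006], [0.068, 0.998, 0.005], [0.006, 0.005, -1.0]]
contact_force: [-0.4, 0.5, -0.7]
finger_gap: 17.1
grip_force: 78.9
```

Call:
step_arm([
  [[0, 0, 0], [0, 0, 0], -1],
  [[0, 0, 0], [0, 0, 0], -1],
  [[0, 0, 0], [0, 0, 0], -1],
])

```text
clock: 43.37
eef_pos: [450.1, -430.4, 111.5]
tcp_rot: [[-0.998, 0.063, 0.001], [0.063, 0.998, -0.001], [-0.001, -0.0, -1.0]]
contact_force: [0.5, -0.5, -1.2]
finger_gap: 17.0
grip_force: 78.9
```

Run:
```python
from h import *
s,c,P=see("wrist","w13.png"); e=s["eef_pos"]; print(e,s["finger_gap"],s["grip_force"])
im=rectify(c,P,e[0]-100,e[1]-100,20,200,200); h=cv2.cvtColor(im,cv2.COLOR_RGB2HSV)
m=((h[...,0]>95)&(h[...,0]<120)&(h[...,1]>120)).astype(np.uint8)
k=np.vstack([q for q in cv2.findContours(m,0,2)[0] if cv2.contourArea(q)>100]); r=cv2.minAreaRect(k)
print("tray",e[0]-100+r[0][0],e[1]-100+r[0][1],r[1],r[2])
```

```text
[ 450.13852654 -430.38881623  111.50314036] 16.98079188274852 78.86175870895386
tray 449.968177420624 -434.83350312167227 (119.06901550292969, 99.3128662109375) 3.814074993133545
```

View pics/w13.png

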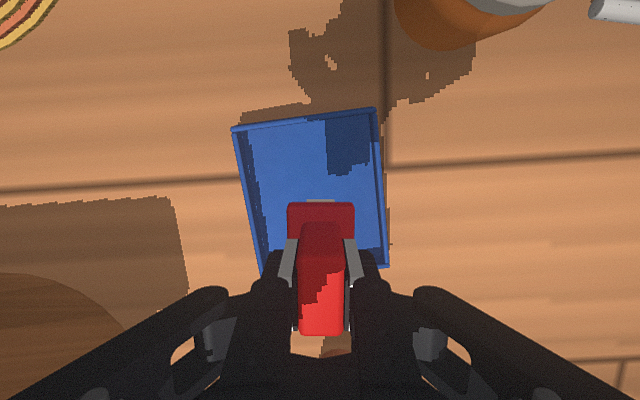

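The plug hangs over the blue tray (tray at about (315,190) in the picture). The fit is 119 x 99 mm, centred at (450, -434.8), so I'm lowering the plug.

Call:
step_arm([
  [[0, -0.004, 0.02], [0, 0, 0], -1],
  [[0, -0.004, 0.04], [0, 0, 0], -1],
  [[0, -0.004, 0.052], [0, 0, 0], -1],
  [[0, -0.004, 0.055], [0, 0, 0], -1],
  [[0, -0.004, 0.057], [0, 0, 0], -1],
  [[0, -0.004, 0.057], [0, 0, 0], -1],
  [[0, -0.004, 0.057], [0, 0, 0], -1],
  [[0, -0.004, 0.057], [0, 0, 0], -1],
])

```text
clock: 44.08
eef_pos: [449.8, -435.8, 55.2]
tcp_rot: [[-0.998, 0.064, 0.001], [0.064, 0.998, -0.002], [-0.002, -0.002, -1.0]]
contact_force: [0.2, 0.2, -0.2]
finger_gap: 17.1
grip_force: 78.9
```

Call:
step_arm([
  [[0, 0, 0.001], [0, 0, 0], -1],
  [[0, 0, 0.002], [0, 0, 0], -1],
  [[0, 0, 0.002], [0, 0, 0], -1],
  [[0, 0, 0.002], [0, 0, 0], -1],
])

```text
clock: 44.42
eef_pos: [449.1, -435.2, 51.8]
tcp_rot: [[-0.998, 0.064, -0.0], [0.064, 0.998, 0.0], [0.0, 0.0, -1.0]]
contact_force: [-0.2, -0.1, 0.1]
finger_gap: 16.8
grip_force: 78.9
```

Call:
step_arm([
  [[0, 0, 0.001], [0, 0, 0], -1],
  [[0, 0, 0.002], [0, 0, 0], -1],
  [[0, 0, 0.002], [0, 0, 0], -1],
  [[0, 0, 0.002], [0, 0, 0], -1],
])

```text
clock: 44.75
eef_pos: [449.2, -435.4, 50.2]
tcp_rot: [[-0.998, 0.064, 0.0], [0.064, 0.998, -0.0], [-0.0, -0.0, -1.0]]
contact_force: [-0.7, 1.4, 2.3]
finger_gap: 17.1
grip_force: 79.3
```

Call:
step_arm([
  [[0, 0, -0.001], [0, 0, 0], -0.5],
  [[0, 0, -0.001], [0, 0, 0], -0.4],
  [[0, 0, -0.001], [0, 0, 0], -0.2],
  [[0, 0, -0.001], [0, 0, 0], 0],
  [[0, 0, -0.001], [0, 0, 0], 0],
  [[0, 0, -0.001], [0, 0, 0], 0],
  [[0, 0, -0.001], [0, 0, 0], 0],
  [[0, 0, -0.001], [0, 0, 0], 0],
])

```text
clock: 45.42
eef_pos: [449.1, -435.1, 50.7]
tcp_rot: [[-0.998, 0.064, -0.0], [0.064, 0.998, 0.0], [0.0, 0.0, -1.0]]
contact_force: [0.0, -0.2, -0.3]
finger_gap: 42.8
grip_force: 0.0
```

Call:
step_arm([
  [[0, 0, -0.01], [0, 0, 0], 0],
  [[0, 0, -0.04], [0, 0, 0], 0],
  [[0, 0, -0.08], [0, 0, 0], 0],
  [[0, 0, -0.12], [0, 0, 0], 0],
  [[0, 0, -0.15], [0, 0, 0], 0],
  [[0, 0, -0.15], [0, 0, 0], 0],
  [[0, 0, -0.15], [0, 0, 0], 0],
])

```text
clock: 46.0
eef_pos: [450.3, -436.6, 205.3]
tcp_rot: [[-0.998, 0.064, 0.005], [0.064, 0.998, -0.006], [-0.005, -0.005, -1.0]]
contact_force: [-0.1, 0.4, -0.6]
finger_gap: 42.9
grip_force: 0.0
```

Run:
```python
from h import *
s,c,P=see("wrist"); e=s["eef_pos"]; print(e,s["finger_gap"])
im=rectify(c,P,e[0]-100,e[1]-100,85,400,400,.5); h=cv2.cvtColor(im,cv2.COLOR_RGB2HSV)
m=(((h[...,0]<7)|(h[...,0]>172))&(h[...,1]>150)&(h[...,2]>190)).astype(np.uint8)
r=cv2.minAreaRect(max(cv2.findContours(m,0,2)[0],key=cv2.contourArea)); print("plug top",e[0]-100+r[0][0]/2,e[1]-100+r[0][1]/2,np.array(r[1])/2)
for n in("top","scene"):
    t,ct,Pt=see(n)
    for d in models.masks_of("lid0",n):
        uv=cen(d["region"])
        if d["confidence"]>.3: print(n,round(d["confidence"],2),np.round(ray(ct,Pt,uv,50)[:2]),int(d["region"].sum()))
```

```text
[ 450.33709535 -436.55770282  205.27877473] 42.91112077249238
plug top 449.7072201698103 -435.34566668975594 [15.21640587 30.53466225]
top 0.96 [579. 171.] 506
top 0.94 [288. 220.] 566
top 0.83 [460. 309.] 528
top 0.81 [591. 303.] 462
top 0.75 [451. 180.] 492
top 0.51 [ 179. -336.] 296
top 0.36 [ 475. -389.] 236
scene 0.94 [588. 172.] 563
scene 0.84 [461. 180.] 490
scene 0.75 [354. 240.] 377
scene 0.71 [600. 302.] 672
scene 0.63 [468. 309.] 563
scene 0.61 [ 256. -292.] 248
```

Call:
step_arm([
  [[0.01, 0.29, 0], [0, 0, 0], -1],
  [[0.01, 0.29, 0], [0, 0, 0], -1],
  [[0.01, 0.29, 0], [0, 0, 0], -1],
  [[0.01, 0.29, 0], [0, 0, 0], -1],
  [[0.01, 0.29, 0], [0, 0, 0], -1],
  [[0.01, 0.29, 0], [0, 0, 0], -1],
  [[0.01, 0.29, 0], [0, 0, 0], -1],
  [[0.01, 0.29, 0], [0, 0, 0], -1],
], newtons=20)

```text
clock: 46.92
eef_pos: [457.0, -139.1, 199.1]
tcp_rot: [[-0.998, 0.058, -0.002], [0.058, 0.998, 0.004], [0.002, 0.004, -1.0]]
contact_force: [0.2, -0.0, -1.2]
finger_gap: 0.3
grip_force: 0.0
```

Call:
step_arm([
  [[0.007, 0.204, 0.09], [0, 0, 0], -1],
  [[0.007, 0.204, 0.09], [0, 0, 0], -1],
  [[0.007, 0.204, 0.09], [0, 0, 0], -1],
  [[0.007, 0.204, 0.09], [0, 0, 0], -1],
  [[0.007, 0.204, 0.09], [0, 0, 0], -1],
  [[0.007, 0.204, 0.09], [0, 0, 0], -1],
  [[0.007, 0.204, 0.09], [0, 0, 0], -1],
  [[0.007, 0.204, 0.09], [0, 0, 0], -1],
])

```text
clock: 47.58
eef_pos: [462.9, 59.2, 109.3]
tcp_rot: [[-0.998, 0.062, -0.003], [0.062, 0.998, -0.0], [0.003, -0.001, -1.0]]
contact_force: [-0.9, -0.9, 1.1]
finger_gap: -0.1
grip_force: 0.0
```

Call:
step_arm([
  [[0, 0, 0], [0, 0, 0], -1],
  [[0, 0, 0], [0, 0, 0], -1],
  [[0, 0, 0], [0, 0, 0], -1],
])

```text
clock: 47.83
eef_pos: [464.5, 57.8, 111.5]
tcp_rot: [[-0.998, 0.066, 0.001], [0.066, 0.998, -0.0], [-0.001, -0.0, -1.0]]
contact_force: [0.5, -0.2, 0.8]
finger_gap: 0.1
grip_force: 0.0
```

Run:
```python
from h import *
s,c,P=see("wrist"); e=s["eef_pos"]; print(e,s["finger_gap"])
im=rectify(c,P,e[0]-50,e[1]-50,42,200,200,.5); h=cv2.cvtColor(im,cv2.COLOR_RGB2HSV)
m=((h[...,0]>50)&(h[...,0]<80)&(h[...,1]>100)&(h[...,2]>60)).astype(np.uint8)
(x,y),r=cv2.minEnclosingCircle(max(cv2.findContours(m,0,2)[0],key=cv2.contourArea)); print("button",e[0]-50+x/2,e[1]-50+y/2,r/2)
report(c,P,s)
```

```text
[464.45645326  57.79639107 111.45512216] 0.13774621982743657
button 462.91124528094315 58.42342430305919 16.625064849853516
eef [464.5  57.8 111.5] 47.8 0.1
dome [452.2, 178.8, 43.0, 0.96] knob [454.  180.4  28. ]
bench [464.6, 200.1, 50.4, 0.57] knob [467.  206.1  34.1]
```

Call:
step_arm([
  [[0, 0, 0.03], [0, 0, 0], -1],
  [[0, 0, 0.055], [0, 0, 0], -1],
  [[0, 0, 0.062], [0, 0, 0], -1],
  [[0, 0, 0.064], [0, 0, 0], -1],
  [[0, 0, 0.064], [0, 0, 0], -1],
  [[0, 0, 0.064], [0, 0, 0], -1],
  [[0, 0, 0.064], [0, 0, 0], -1],
])

```text
clock: 48.47
eef_pos: [465.3, 58.8, 48.6]
tcp_rot: [[-0.998, 0.064, 0.003], [0.064, 0.998, -0.0], [-0.003, 0.0, -1.0]]
contact_force: [0.3, 0.2, 0.2]
finger_gap: 0.2
grip_force: 0.0
```

Call:
step_arm([
  [[0, 0, 0.003], [0, 0, 0], -1],
  [[0, 0, 0.006], [0, 0, 0], -1],
  [[0, 0, 0.009], [0, 0, 0], -1],
  [[0, 0, 0.011], [0, 0, 0], -1],
  [[0, 0, 0.012], [0, 0, 0], -1],
  [[0, 0, 0.012], [0, 0, 0], -1],
  [[0, 0, 0.012], [0, 0, 0], -1],
  [[0, 0, 0.012], [0, 0, 0], -1],
])

```text
clock: 49.13
eef_pos: [464.9, 58.9, 36.0]
tcp_rot: [[-0.998, 0.064, 0.002], [0.064, 0.998, -0.0], [-0.002, 0.0, -1.0]]
contact_force: [-0.5, -0.1, 8.5]
finger_gap: -0.4
grip_force: 3.6
```

Call:
step_arm([
  [[0, 0, 0.001], [0, 0, 0], -1],
  [[0, 0, 0.002], [0, 0, 0], -1],
  [[0, 0, 0.002], [0, 0, 0], -1],
  [[0, 0, 0.002], [0, 0, 0], -1],
])

```text
clock: 49.47
eef_pos: [465.0, 58.9, 35.8]
tcp_rot: [[-0.998, 0.064, 0.0], [0.064, 0.998, -0.0], [-0.0, -0.0, -1.0]]
contact_force: [-7.8, -0.4, 19.0]
finger_gap: -0.0
grip_force: 9.9
```

Call:
step_arm([
  [[0, 0, -0.01], [0, 0, 0], -1],
  [[0, 0, -0.03], [0, 0, 0], -1],
  [[0, 0, -0.07], [0, 0, 0], -1],
  [[0, 0, -0.11], [0, 0, 0], -1],
  [[0, 0, -0.15], [0, 0, 0], -1],
  [[0, 0, -0.19], [0, 0, 0], -1],
  [[0, 0, -0.23], [0, 0, 0], -1],
  [[0, 0, -0.26], [0, 0, 0], -1],
])

```text
clock: 50.13
eef_pos: [464.0, 59.0, 296.2]
tcp_rot: [[-0.998, 0.064, 0.003], [0.064, 0.998, -0.0], [-0.003, 0.0, -1.0]]
contact_force: [0.2, -0.2, 0.1]
finger_gap: -0.1
grip_force: 0.0
```

Call:
step_arm([
  [[0, 0.06, 0], [0, 0, 0], -1],
  [[0, 0.06, 0], [0, 0, 0], -1],
  [[0, 0.06, 0], [0, 0, 0], -1],
  [[0, 0.06, 0], [0, 0, 0], -1],
  [[0, 0.06, 0], [0, 0, 0], -1],
  [[0, 0.06, 0], [0, 0, 0], -1],
])

```text
clock: 50.63
eef_pos: [467.4, 118.1, 291.9]
tcp_rot: [[-0.998, 0.065, -0.002], [0.065, 0.998, -0.001], [0.002, -0.001, -1.0]]
contact_force: [-0.2, -0.3, -0.1]
finger_gap: 0.2
grip_force: 0.0
```

Run:
```python
from h import *
s,c,P=see("wrist"); report(c,P,s)
see("top","t2.png")
```

```text
eef [467.4 118.1 291.9] 50.6 0.2
dome [461.2, 308.4, 42.6, 0.97] knob [461.1 309.7  26.6]
dome [592.0, 301.0, 42.3, 0.96] knob [594.4 302.7  27.7]
dome [453.0, 179.0, 42.0, 0.98] knob [453.7 179.3  25.2]
dome [581.5, 170.5, 42.6, 0.9] knob [582.6 171.   26.4]
bench [458.9, 184.9, 46.4, 0.98] knob [459.9 185.6  28. ]
bench [600.6, 176.2, 46.5, 0.66] knob [603.1 176.4  29.4]
bench [592.4, 43.8, 32.4, 0.6] knob [590.9  20.8  28.2]
```

View pics/t2.png

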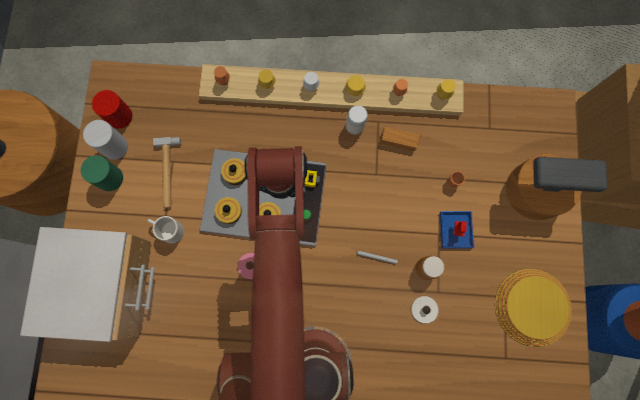

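The plug stands in the tray at (459,228), the lids are balanced (the arm hides part of the view, but the wrist fit shows all four), and the bystanders haven't moved. I'm handing the job in.

```bash
python3 -c "
from cell import ticket; print(ticket.finish_job())"
```

```text
the job is handed in; nothing more can be done
None
```

I handed the job in at about 51 s of the 210 s allowed: all four brass lids are balanced within about 2 mm of the dome tops, the plug stands in the blue tray, and the button was pressed fully down (35.8 mm, 19 N) and let go; the judge's verdict was not shown.

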